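Turn the binder leaf and lay the drive in its tray

ROBOT

A 7-joint arm with a two-finger parallel gripper is mounted at the origin on the work surface. World frame = base frame: x ahead of the robot, y to its left, z up, the work surface at z = 0. Lengths are in m, angles in rad, forces in N, time in s.
With the tool pointing down it reaches from about 0.425 to 0.925 m from the base axis. Payload 6.8 kg.
Tool frame: the origin (TCP) lies midway between the tips of the shut fingers; the grasp point (between the pads) lies 19 mm behind it; z points along the fingers, y is the line along which they close (so a half turn about z gives the same grasp; the last joint's range is limited). The gripper opens to 85 mm and grips with 20 to 120 N. Pads are 22 mm wide; open, the fingers measure 114 mm over their backs; the gripper's body (76 mm by 85 mm) begins 54 mm behind the grasp point. The pads swing forward as they close: fully open they stand 13 mm farther back than shut.
Start: joints at [1.053, 0.477, 0.022, 1.555, -0.011, 1.109, -0.083], TCP at [0.269, -0.619, 0.2] pointing down, gripper open.
Joint ranges: [-2.96, 2.96], [-0.34, 2.1], [-1.41, 1.46], [0.24, 2.44], [-1.37, 4.51], [0.17, 1.92], [-2.96, 2.96]. Speed limits (rad/s): [2.39, 2.39, 3.14, 3.14, 3.14, 3.14, 3.14].

INTERFACE

Orientations are given as a rotation vector (axis times angle).
In Python, from bench import r gives the robot as it stands. The module is installed in compiled form; this text tells all that it offers.
- The arm moves only by the tool apply_moves, never from a script. Its argument "rows" is a list of rows, each a list of 6 numbers: the shift along the tool's x, y, z scaled (see below), then the turn, a rotation vector about the tool's x, y, z scaled (see below). A call has 1 to 5 rows; each row is the pose to reach, as a shift and turn from the pose commanded when the call began, along the tool's axes at that moment; what a row does not reach only later rows make up. The controller multiplies each number of a shift by 0.25 m and each number of a turn by 90 degrees. A row lasts 1/8 s, in which the tool goes at most 62.5 mm and 10.7 degrees, less where a joint would pass 70% of its speed; a pose out of reach is approached as far as the arm can. A call with a number of a shift or a turn outside -1 to 1 is refused whole. A call with a gripper value outside its range is refused whole. "claw" is the opening, from 0 (shut) to 1 (fully open), set as the call begins (left out, the last holds). The fingers move at their own pace and stop on an object; "newtons" is the grip in N (left out, the last holds). Time passes only in rows, so rows that repeat a pose let the fingers close. It gives the time, the measured TCP pose, the force, the opening and the grip force at its end, in the units of the state.
- r.get_obs(): the state, without advancing time (a new reading comes with each control period).
- r.grab_frame(name): name is "scene" or "side" or "wrist"; returns a dict with "pixels" (480x640x3 uint8, red, green, blue), "intrinsics" (3x3 intrinsics, pixels), "eye" and "attitude" of the camera in the world. Camera axes: x right, y up, looking along -z (the intrinsics and any distortion apply to the point x, -y, -z); pixel columns grow to the right and rows downward; lengths in m; the calibration is good to about 2 mm. A picture is of the moment at which its call begins. There is no depth.
- r.hand_in(): hands the job in; it is judged then, once.
Trained networks look in a picture, given as the dict that the camera call returned (one of the last four; its "shot" number tells which), for a name from the list of things; names that differ only in an ending like _2 or _b are one class to them, and where a whole thing is asked for, a point or a joint stands for the part that bears it (a point fixed in the world has none). Each returns a list of dicts, best first, with "conf" (0 to 1); they miss things now and then, are a little off and sometimes report something else, mostly with a low value. They report only what shows in the picture. A call takes as long as a camera call. They do not tell look-alikes from the thing itself.
- r.search_frame(picture, thing): "rect" ([left, top, width, height] in pixels, round what is visible of it).
- r.outline_of(picture, thing): "pixels" (480x640 bool, what is visible of it) and "rect" ([left, top, width, height] in pixels, round what is visible of it).
- r.landmark_of(picture, thing): "point" ([column, row] in pixels: a listed point, or the origin of a listed thing).
The state is a dict: "clock": time; "joints": joint angles; "qvel": joint speeds; "tau": joint torques, N m; "tcp_pos": TCP position; "orientation": TCP orientation; "contact_force": force on the tool from outside, world axes, zero at the start; "moment": the same for the moment, N m; "grip_width": finger opening in m; "gripper_force": force on a finger pad.
Only numpy, scipy, OpenCV 4.12 (cv2) and the standard library are available. Lean on these libraries where they do the work, as an engineer would, in place of code of your own. Each camera call takes 0.05 s, during which the arm holds its last target. There are 200 camera calls.

TASK

Turn the stiff white leaf of the desk ring binder right over on its rings, so that it lies flat on the bed and shows its other face, the one with the lipped tray. Then fetch the rubber-edged drive from under the top board of the metal shelf and lay it gently and flat inside that tray, leaving it there. Do not shift the other loose things.

Things in the scene. Friction and masses are not known exactly. Their poses are not given: they have to be found in the camera images.
- binder: Grey desk ring binder, fixed, 190 (x) by 272 (y) mm. Origin on the table under the middle of its ring axis, which runs along x. On its -y side a flat bed of pages (y -22 to -170 mm, top 18 mm up); on its +y side a back-rest sloping up at 60 degrees, 112 mm high, base to y = +98 mm. Two steel rings, radius 16 mm, at x = -60 and +60 mm, centred on the ring axis.
- ring_axis (a point): Middle of the ring axis, 22 mm above the table, about which the leaf turns; its axes are the binder's.
- leaf (a joint): Leaf's angle about the binder's +x axis, rad. 0: leaning against the back-rest, free edge up, 60 degrees from the table; pi/6: upright; 2.094 (stop): turned over, flat on the bed (binder's -y). Starts at 0 to 0.3. Stiff: it stays where left up to about 1.0; beyond about 1.15 it sinks to the bed by itself. About 1 N at the free edge turns it.
- leaf_edge (a point): Middle of the leaf's free edge, 160 mm from the ring axis. Stiff white sheet, 170 mm along the rings, 4 mm thick, 100 g. x along the rings, y from rings to free edge, z out of the plain face shown first; the tray is on the -z face. Bare on both faces beyond 126 mm from the ring axis; the back-rest ends at 113 mm, so the edge can be pinched. Back-rest pages are 8 mm behind the leaf at joint 0.
- leaf_tray (a point): Centre of the tray's floor on the leaf's tray face, 85 mm from the ring axis; axes as leaf_edge, so the tray opens along -z. Inside 124 (x) by 74 (y) mm; lips 5 mm high, 4 mm thick, across both ends and 18 mm round each corner; the long sides are otherwise open and leave room for fingers. The floor is 24 mm above the table when the leaf is flat.
- drive_center (a point): Centre of the drive: a block 116 (x) by 66 (y) by 32 (z) mm, aluminium with yellow rubber edges and ends, 0.22 to 0.45 kg. Starts flat on the shelf's lower board, its x within 0.1 rad of the shelf's x, in the left or right half; the drive box is in the other.
- shelf: Slate grey metal shelf, fixed, 300 mm wide (y), open front facing its -x, to the robot. Origin on the table under its middle. Lower board x -75 to +85 mm, top 40 mm up; top board x -22 to +85 mm, underside 225 mm up, boxes on it to 275 mm. The drive's centre is near x = 0, y = +-65 mm, under the top board: come from the front, tool tilted. Posts only at the rear corners.
- drive_box: Bystander: clear plastic drive box with a steel spring clip, 120 by 70 by 48 mm, in the other half of the shelf, 130 mm from the drive. Origin under its centre.
- magnifier: Bystander: stainless magnifier stand, 205 mm high, round foot 110 mm across, lens on an arm to its +x. Origin under its foot.
- mug: Bystander: white mug, 80 mm across, 90 mm high. Origin under its centre.
- duster: Bystander: metal can 60 mm across, 110 mm high. Origin under its centre.
- screwdriver: Bystander: screwdriver 140 mm long, lying on the table between robot and shelf. Origin under its middle.
- parts_tray: Bystander: open grey tray 120 by 160 by 35 mm. Origin under its centre.
Not all that is in view belongs to the job. What is shaped like the part that bears drive_center but green or purple is not meant.

How it is judged:
By the outcome, as a careful person would: the job done as asked, in the order asked, and still so for the second after the job is handed in, with the robot touching nothing.
It also fails if it takes over 64 s, if anything falls off the work surface, if the arm or the gripper's body presses on something with over 40 N, if the wrist force passes 120 N, or if a joint passes its speed limit or range.

## Working session

There is one attempt and no reset: what is moved stays moved. The work goes in short steps, Python scripts to look and compute and a tool call to move; the robot and the scene stay as the last step left them, time stands still between calls to the robot, and variables do not carry over. Pictures are saved under pics/ and viewed, at most 10 in all, crops included, and the job is handed in when it is done.

Besides the shell and the picture viewer there is one more tool, called after "Call:" as name(argument=value, ...), one argument or row to a line, values as JSON. apply_moves: Moves the arm, as the interface text tells. Its arguments: {"type":"object","properties":{"rows":{"type":"array","items":{"type":"array","items":{"type":"number"}}},"claw":{"type":"number"},"newtons":{"type":"number"}},"required":["rows"]}

```bash
mkdir -p pics
cat > h.py <<'E'
import numpy as np, cv2
from scipy.spatial.transform import Rotation as R
def att(f):
    a=np.array(f["attitude"],float)
    return a if a.shape==(3,3) else R.from_rotvec(a).as_matrix() if a.size==3 else R.from_quat(a).as_matrix()
def ray(f,p):
    K=np.array(f["intrinsics"]); v=np.linalg.inv(K)@[p[0],p[1],1]; d=att(f)@np.array([v[0],-v[1],-v[2]]); return np.array(f["eye"]),d/np.linalg.norm(d)
def onz(f,p,z):
    e,d=ray(f,p); return e+d*(z-e[2])/d[2]
def proj(f,P):
    q=att(f).T@(np.array(P)-np.array(f["eye"])); K=np.array(f["intrinsics"]); u=K@[q[0],-q[1],-q[2]]; return u[:2]/u[2]
def tri(fs,ps):
    A=np.zeros((3,3));b=np.zeros(3)
    for f,p in zip(fs,ps):
        e,d=ray(f,p); M=np.eye(3)-np.outer(d,d); A+=M;b+=M@e
    X=np.linalg.solve(A,b); return X,[np.linalg.norm(proj(f,X)-p) for f,p in zip(fs,ps)]
E
python3 - <<'E'
from bench import r
from h import *
np.set_printoptions(precision=4,suppress=True)
o=r.get_obs(); print({k:o[k] for k in("clock","tcp_pos","orientation","grip_width","contact_force")})
fs={}
for n in("scene","side"):
    f=r.grab_frame(n);fs[n]=f; cv2.imwrite(f"pics/{n}0.png",f["pixels"][:,:,::-1]); print(n,f["eye"],f["attitude"],f["intrinsics"],[k for k in f])
L={}
for t in["binder","ring_axis","leaf_edge","leaf_tray","drive_center","shelf","drive_box","magnifier","mug","duster","screwdriver","parts_tray"]:
    for n in fs:
        L[t,n]=[(np.round(d["point"],1).tolist(),round(d["conf"],2)) for d in r.landmark_of(fs[n],t)]
        print(t,n,L[t,n][:4])
    a,b=L[t,"scene"],L[t,"side"]
    if a and b: print("   ",tri([fs["scene"],fs["side"]],[a[0][0],b[0][0]]))
    if a: print("   z0",onz(fs["scene"],a[0][0],0))
E
```

```text
{'clock': 0.0, 'tcp_pos': array([ 0.2686, -0.6185,  0.1986]), 'orientation': array([-3.0741, -0.6388,  0.0008]), 'grip_width': 0.08545137216059963, 'contact_force': array([-0.3535,  0.2343,  0.2146])}
scene [ 1.3178 -0.1099  1.2998] [0.4646 0.4049 1.3581] [[461.4843   0.     326.5255]
 [  0.     461.4843 232.9586]
 [  0.       0.       1.    ]] ['pixels', 'intrinsics', 'eye', 'attitude', 'shot']
side [0.2645 1.1363 1.5678] [ 0.1173 -0.9637 -2.6907] [[611.7994   0.     312.479 ]
 [  0.     611.7994 243.7015]
 [  0.       0.       1.    ]] ['pixels', 'intrinsics', 'eye', 'attitude', 'shot']
binder scene [([294.1, 250.6], 0.61)]
binder side [([322.8, 248.0], 0.8)]
    (array([ 0.5616, -0.0918,  0.0114]), [np.float64(2.9306290607115724), np.float64(2.886405061056493)])
   z0 [ 0.5464 -0.0978 -0.    ]
ring_axis scene [([296.4, 252.9], 0.85)]
ring_axis side [([329.0, 240.6], 0.91)]
    (array([ 0.5605, -0.0988,  0.0238]), [np.float64(3.4179885294314127), np.float64(3.3536053810460555)])
   z0 [ 0.5563 -0.0916  0.    ]
leaf_edge scene [([317.1, 219.7], 0.72), ([296.9, 250.4], 0.28)]
leaf_ed
[... 1530 characters left out ...]
3)]
    (array([ 0.7928, -0.1259, -0.0141]), [np.float64(0.42353258236456637), np.float64(0.37277681680792424)])
   z0 [ 0.7974 -0.1266  0.    ]
duster scene [([350.1, 192.5], 0.67), ([175.4, 236.3], 0.65)]
duster side [([388.5, 177.6], 0.79), ([283.2, 340.7], 0.47), ([370.1, 320.2], 0.27)]
    (array([0.479 , 0.0096, 0.3569]), [np.float64(45.959681287777265), np.float64(46.44390603850704)])
   z0 [0.3447 0.1287 0.    ]
screwdriver scene [([353.3, 192.1], 0.73)]
screwdriver side [([368.6, 318.2], 0.8)]
    (array([0.3598, 0.1377, 0.0177]), [np.float64(0.46538995398896943), np.float64(0.54436855333663)])
   z0 [0.345  0.1402 0.    ]
parts_tray scene []
parts_tray side [([332.8, 168.1], 0.89)]
```

View pics/scene0.png

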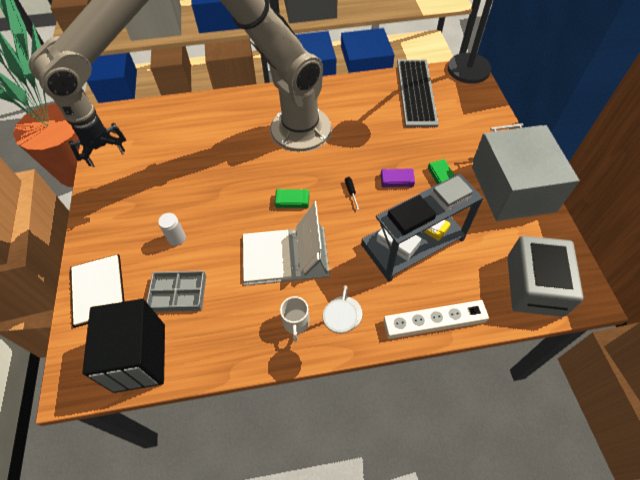

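View pics/side0.png

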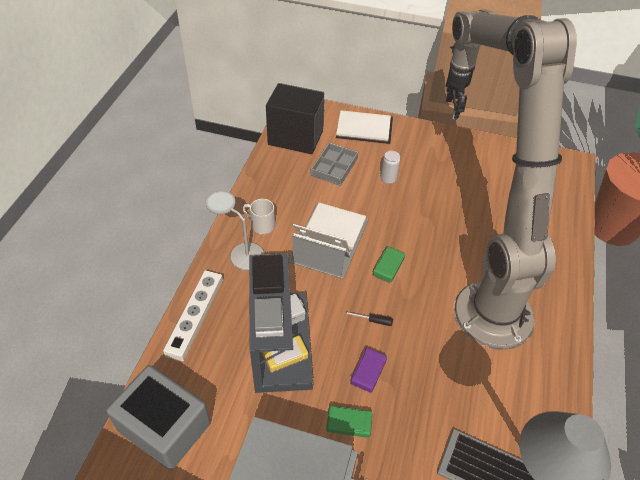

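The scene view shows the binder at (285,250) with its leaf upright at (312,235). The yellow-edged drive is on the lower shelf board at (438,230) in scene and (286,355) in side. The green and purple blocks are decoys. Next I'll fit the binder pose and leaf angle from the outlines.

```bash
cat > fit.py <<'E'
from h import *
from scipy.optimize import differential_evolution
def hullmask(f,polys,sc=1):
    m=np.zeros((480,640),np.uint8)
    for P in polys:
        p=np.array([proj(f,q) for q in P]).astype(np.float32)
        cv2.fillConvexPoly(m,cv2.convexHull(np.round(p*16).astype(np.int32)),1,shift=4)
    return m>0
def box(x0,x1,y0,y1,z0,z1): return np.array([[x,y,z] for x in(x0,x1) for y in(y0,y1) for z in(z0,z1)])
def place(P,x,y,yaw,z=0): return P@R.from_euler('z',yaw).as_matrix().T+[x,y,z]
def leafpoly(a):
    t=np.pi/3+a; P=box(-.085,.085,.012,.160,-.002,.002)
    u=np.array([0,np.cos(t),np.sin(t)]); n=np.array([0,-np.sin(t),np.cos(t)])
    return P[:,:1]*[1,0,0]+P[:,1:2]*u+P[:,2:]*n+[0,0,.022]
def iou(a,b): return (a&b).sum()/max(1,(a|b).sum())
E
cat > binder.py <<'E'
from bench import r
from fit import *
np.set_printoptions(precision=4,suppress=True)
fs=[r.grab_frame(n) for n in("scene","side")]
mb=[];ml=[]
for f in fs:
    a=r.outline_of(f,"binder");b=r.outline_of(f,"leaf"); 
    if not b:b=r.outline_of(f,"leaf_edge")
    print([(d["conf"],d["rect"],d["pixels"].sum()) for d in a],[(d["conf"],d["rect"],d["pixels"].sum()) for d in b])
    mb.append(a[0]["pixels"]); ml.append(b[0]["pixels"])
def parts(v):
    x,y,yaw,a=v
    bed=box(-.095,.095,-.170,-.022,0,.018); base=box(-.095,.095,-.17,.098,0,.004)
    s=np.array([[X,Y,Z] for X in(-.095,.095) for Y,Z in((.022,.0),(.098,0),(.03,.02),(.075,.112),(.09,.105))])
    return [place(p,x,y,yaw) for p in(bed,base,s)],[place(leafpoly(a),x,y,yaw)]
def cost(v):
    B,L=parts(v);c=0
    for f,m,l in zip(fs,mb,ml): 
        c-=iou(hullmask(f,B+L),m|l)+iou(hullmask(f,L),l)
    return c
s=differential_evolution(cost,[(.52,.60),(-.14,-.05),(-.4,.4),(0,.3)],seed=1,popsize=10,maxiter=40,tol=1e-4)
print(s.x,s.fun/4)
B,L=parts(s.x)
for f,n in zip(fs,"ab"):
    im=f["pixels"][:,:,::-1].copy()
    for P,c in((B+L,(0,0,255)),(L,(255,0,0))):
        cs,_=cv2.findContours(hullmask(f,P).astype(np.uint8),0,1); cv2.drawContours(im,cs,-1,c,1)
    im=im[180:310,220:380] if n=="a" else im[190:320,260:420]
    cv2.imwrite(f"pics/fit{n}.png",im)
a,b=cv2.imread("pics/fita.png"),cv2.imread("pics/fitb.png")
cv2.imwrite("pics/fit.png",cv2.resize(np.hstack([a,b]),(800,325)))
f=r.grab_frame("scene");g=r.grab_frame("side")
for ff in(f,g):print([(d["conf"],d["rect"]) for d in r.outline_of(ff,"drive_center")])
E
python3 binder.py
```

```text
[(0.58, [240.4, 202.2, 88.4, 80.4], np.int64(4500))] [(0.73, [294.0, 201.2, 29.3, 69.7], np.int64(1102))]
[(0.86, [287.0, 202.3, 80.9, 78.6], np.int64(3899))] [(0.94, [292.2, 223.8, 56.3, 27.9], np.int64(565)), (0.74, [209.4, 189.3, 53.6, 83.5], np.int64(1296))]
[ 0.562  -0.0968 -0.0631  0.028 ] -0.9071425244785511
[(0.88, [428.5, 159.3, 24.6, 24.2]), (0.76, [272.5, 188.8, 36.5, 20.5]), (0.67, [375.7, 168.4, 38.4, 20.3])]
[(0.97, [350.9, 348.7, 33.8, 44.4]), (0.86, [261.6, 336.6, 47.8, 31.7]), (0.82, [373.7, 244.7, 32.6, 38.2]), (0.74, [290.1, 201.7, 79.8, 76.6]), (0.74, [381.9, 148.7, 19.4, 33.5]), (0.64, [325.7, 406.9, 45.5, 29.1])]
```

View pics/fit.png

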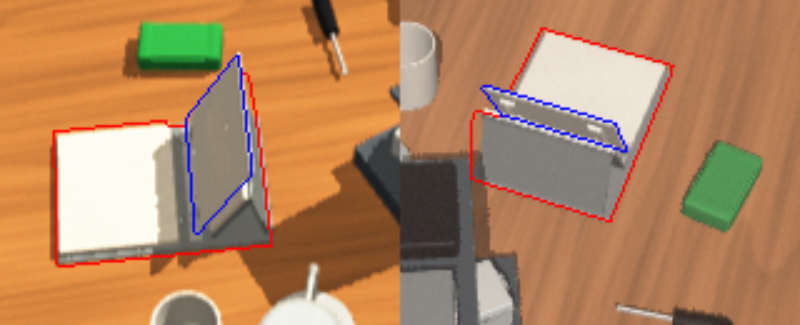

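Both outlines fit well: binder at (0.562, -0.097), yaw -0.063, leaf angle about 0.03. Now I'll plan the approach behind the leaf's free edge.

```bash
cat > plan.py <<'E'
from h import *
def tool(yaw,tilt=0,roll=0):
    """x_t heading yaw, tilt: tool z leans forward (heading) by tilt from straight down"""
    return R.from_euler('z',yaw)*R.from_euler('y',-tilt)*R.from_euler('x',np.pi)
def plan(wps):
    """wps: list of (pos, Rotation); prints the row numbers for each, from the present pose"""
    from bench import r
    o=r.get_obs(); p=np.array(o["tcp_pos"]); q=R.from_rotvec(o["orientation"])
    for P,Q in wps:
        s=q.inv().apply(np.array(P)-p)/.25; w=(q.inv()*Q).as_rotvec()/(np.pi/2)
        print(np.round(np.r_[s,w],3).tolist(),"rows>=",max(np.linalg.norm(s)*4,np.linalg.norm(w)*90/10.7).round(1)); p,q=np.array(P),Q
E
python3 - <<'E'
from plan import *
T=tool(-.063)
plan([([.33,-.46,.35],tool(.15)),([.45,-.23,.37],tool(-.063)),([.565,-.02,.36],T),([.570,.05,.30],T),([.571,.05,.145],T)])
E
```

```text
[0.478, -0.486, -0.602, 0.0, 0.0, 0.165] rows>= 3.6
[0.612, -0.838, -0.08, 0.0, -0.0, 0.136] rows>= 4.2
[0.406, -0.867, 0.04, 0.0, 0.0, 0.0] rows>= 3.8
[0.002, -0.281, 0.24, 0.0, 0.0, 0.0] rows>= 1.5
[0.004, -0.0, 0.62, 0.0, 0.0, 0.0] rows>= 2.5
```

Call:
apply_moves(
  rows=[
    [0.48, -0.49, -0.6, 0, 0, 0.165],
    [0.48, -0.49, -0.6, 0, 0, 0.165],
    [0.48, -0.49, -0.6, 0, 0, 0.165],
    [0.48, -0.49, -0.6, 0, 0, 0.165],
  ],
  claw=0,
  newtons=40,
)

```text
clock: 2.3
tcp_pos: [0.3317, -0.4571, 0.3522]
orientation: [3.13, 0.24, 0.003]
contact_force: [0.1, -0.0, -0.9]
grip_width: 0.0123
gripper_force: 0.0
```

Call:
apply_moves(
  rows=[
    [0.61, -0.84, -0.08, 0, 0, 0.136],
    [0.61, -0.84, -0.08, 0, 0, 0.136],
    [0.61, -0.84, -0.08, 0, 0, 0.136],
    [0.61, -0.84, -0.08, 0, 0, 0.136],
    [0.61, -0.84, -0.08, 0, 0, 0.136],
  ],
)

```text
clock: 2.92
tcp_pos: [0.4516, -0.2239, 0.3703]
orientation: [-3.14, 0.087, -0.003]
contact_force: [0.0, -0.6, 0.8]
grip_width: -0.0002
gripper_force: 0.0
```

Call:
apply_moves(
  rows=[
    [0.4, -0.87, 0.04, 0, 0, 0],
    [0.4, -0.87, 0.04, 0, 0, 0],
    [0.4, -0.87, 0.04, 0, 0, 0],
    [0.4, -0.87, 0.04, 0, 0, 0],
    [0.4, -0.87, 0.04, 0, 0, 0],
  ],
)

```text
clock: 3.55
tcp_pos: [0.5638, -0.0136, 0.3589]
orientation: [-3.138, 0.089, 0.001]
contact_force: [-0.6, -0.9, -0.7]
grip_width: -0.0002
gripper_force: 0.0
```

Call:
apply_moves(
  rows=[
    [0.01, -0.26, 0.0, 0, 0, 0],
    [0.01, -0.26, 0.24, 0, 0, 0],
    [0.01, -0.26, 0.24, 0, 0, 0],
  ],
)

```text
clock: 3.92
tcp_pos: [0.5664, 0.0446, 0.2955]
orientation: [3.137, -0.101, -0.014]
contact_force: [0.1, -1.2, -0.0]
grip_width: -0.0001
gripper_force: 0.0
```

Call:
apply_moves(
  rows=[
    [0, 0, 0.61, 0, 0, 0],
    [0, 0, 0.61, 0, 0, 0],
    [0, 0, 0.61, 0, 0, 0],
    [0, 0, 0.61, 0, 0, 0],
  ],
)

```text
clock: 4.42
tcp_pos: [0.5695, 0.0443, 0.147]
orientation: [3.138, -0.104, -0.003]
contact_force: [-0.5, 0.2, 0.3]
grip_width: 0.0001
gripper_force: 0.0
```

Run:
```python
from bench import r
from plan import *
o=r.get_obs();print(o["clock"],o["tcp_pos"],o["joints"])
T=tool(-.063);b=np.array([.562,-.097,0]);Rb=R.from_euler('z',-.063)
pt=lambda y,z:b+Rb.apply([0,y,z])
plan([(pt(y,z),T) for y,z in((.10,.150),(.07,.155),(.02,.160),(-.03,.158),(-.08,.135),(-.115,.10),(-.13,.07))])
```

```text
4.425 [0.56953566 0.04433677 0.14702779] [ 0.10165644  0.39107887 -0.36503761  1.83887512  0.16992779  0.94444858
 -1.97573529]
[0.006, 0.166, -0.012, 0.001, 0.001, -0.002] rows>= 0.7
[0.0, 0.12, -0.02, 0.0, 0.0, 0.0] rows>= 0.5
[0.0, 0.2, -0.02, 0.0, 0.0, 0.0] rows>= 0.8
[0.0, 0.2, 0.008, 0.0, 0.0, 0.0] rows>= 0.8
[-0.0, 0.2, 0.092, 0.0, 0.0, 0.0] rows>= 0.9
[0.0, 0.14, 0.14, 0.0, 0.0, 0.0] rows>= 0.8
[-0.0, 0.06, 0.12, 0.0, 0.0, 0.0] rows>= 0.5
```

Call:
apply_moves(
  rows=[
    [0, 0.1, 0, 0, 0, 0],
    [0, 0.2, -0.01, 0, 0, 0],
    [0, 0.3, -0.03, 0, 0, 0],
    [0, 0.4, -0.04, 0, 0, 0],
    [0, 0.5, -0.05, 0, 0, 0],
  ],
)

```text
clock: 5.05
tcp_pos: [0.5638, -0.0802, 0.1635]
orientation: [3.139, -0.102, 0.008]
contact_force: [-0.4, -0.1, 0.8]
grip_width: -0.0001
gripper_force: 0.0
```

```bash
cat > leafang.py <<'E'
from bench import r
from fit import *
from scipy.optimize import minimize_scalar
b=(.562,-.097,-.063)
fs=[r.grab_frame(n) for n in("scene","side")]; ms=[]
for f in fs:
    d=r.outline_of(f,"leaf"); print([(round(x["conf"],2),x["rect"]) for x in d][:2]); ms.append(d[0]["pixels"] if d else None)
A=np.linspace(0,2.1,106)
for f,m in zip(fs,ms):
    if m is None: continue
    s=[iou(hullmask(f,[place(leafpoly(a),*b)]),m) for a in A]; i=int(np.argmax(s)); print("leaf",A[i].round(2),round(s[i],2))
E
python3 leafang.py
```

```text
[(0.77, [293.1, 209.5, 30.2, 60.7])]
[(0.63, [292.0, 223.3, 57.3, 23.3])]
leaf 0.02 0.83
leaf 0.02 0.84
```

Run:
```python
from bench import r
from h import *
a=r.grab_frame("scene")["pixels"][150:310,200:400,::-1];b=r.grab_frame("side")["pixels"][140:300,220:420,::-1]
cv2.imwrite("pics/now1.png",cv2.resize(np.hstack([a,b]),(800,320),interpolation=cv2.INTER_CUBIC))
```

```text
(no output)
```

View pics/now1.png

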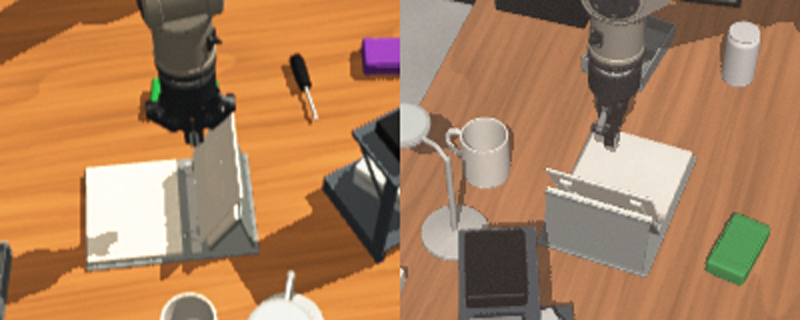

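Run:
```python
from bench import r
from fit import *
o=r.get_obs();print(o["tcp_pos"],o["contact_force"])
P=o["tcp_pos"]
f=r.grab_frame("scene");g=r.grab_frame("side")
print(proj(f,P),proj(g,P), "crop",(proj(f,P)-[200,150])*2,(proj(g,P)-[220,140])*2)
L=[]
for a in (0.02,.5):
  p=place(leafpoly(a),.562,-.097,-.063)
  for i in(2,6): print(a,p[i],(proj(f,p[i])-[200,150])*2,(proj(g,p[i])-[220,140])*2)
ims=[]
for ff in(f,g):
  c=proj(ff,P).astype(int); ims.append(cv2.resize(ff["pixels"][c[1]-50:c[1]+50,c[0]-50:c[0]+50,::-1],(400,400),interpolation=cv2.INTER_CUBIC))
  cv2.drawMarker(ims[-1],(200,200),(0,0,255),0,12)
cv2.imwrite("pics/now2.png",np.hstack(ims))
```

```text
[ 0.5626233  -0.07685087  0.16102388] [-0.54008691  0.41971899 -0.11481211]
[298.1151879  226.62761898] [325.14783225 219.23264403] crop [196.23037581 153.25523796] [210.29566449 158.46528807]
0.02 [ 0.48214011 -0.01284059  0.16117108] [230.5263889  103.81899044] [250.29581232 201.25025878]
0.02 [ 0.65180285 -0.0235435   0.16117108] [241.59312923 199.01663554] [144.33277177 170.09659498]
0.5 [ 0.4775322  -0.0858851   0.18190826] [181.76830542 100.06836521] [266.35729343 157.81648115]
0.5 [ 0.64719495 -0.09658802  0.18190826] [189.59681777 196.54701892] [161.64949755 127.92928539]
```

View pics/now2.png

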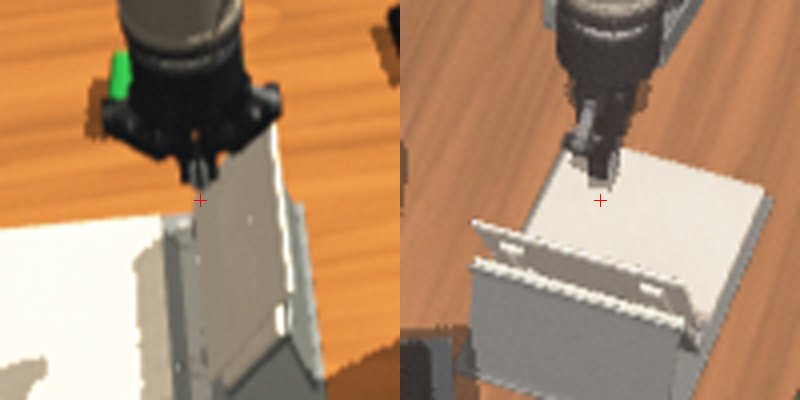

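The crop shows the fingertips drawn about 4 px above the reported TCP in both views. The real tips are therefore about 12 mm behind it, so they slid over the leaf, which hasn't moved. I'll go back behind the leaf and push lower.

Call:
apply_moves(
  rows=[
    [0, 0, -0.2, 0, 0, 0],
    [0.02, -0.24, -0.2, 0, 0, 0],
    [0.02, -0.5, -0.2, 0, 0, 0],
    [0.02, -0.5, 0.0, 0, 0, 0],
    [0.02, -0.5, 0.15, 0, 0, 0],
  ],
)

```text
clock: 6.08
tcp_pos: [0.5741, 0.0491, 0.1209]
orientation: [-3.14, 0.093, 0.0]
contact_force: [-0.1, -0.3, 0.2]
grip_width: -0.0002
gripper_force: 0.0
```

Call:
apply_moves(
  rows=[
    [0, 0.05, 0, 0, 0, 0],
    [0, 0.15, 0, 0, 0, 0],
    [0, 0.25, 0, 0, 0, 0],
    [0, 0.35, -0.02, 0, 0, 0],
    [0, 0.45, -0.05, 0, 0, 0],
  ],
)

```text
clock: 6.7
tcp_pos: [0.5684, -0.067, 0.137]
orientation: [3.14, -0.1, 0.004]
contact_force: [0.6, 0.6, -0.0]
grip_width: -0.0002
gripper_force: 0.2
```

```bash
python3 leafang.py
```

```text
[(0.43, [294.9, 224.5, 6.0, 39.8])]
[(0.75, [300.7, 206.1, 52.0, 42.1])]
leaf 0.42 0.2
leaf 0.46 0.89
```

Call:
apply_moves(
  rows=[
    [0, 0.1, 0, 0, 0, 0],
    [0, 0.2, 0, 0, 0, 0],
    [0, 0.3, 0.01, 0, 0, 0],
    [0, 0.38, 0.04, 0, 0, 0],
    [0, 0.46, 0.1, 0, 0, 0],
  ],
)

```text
clock: 7.52
tcp_pos: [0.561, -0.1805, 0.1095]
orientation: [-3.14, 0.097, -0.002]
contact_force: [0.7, 0.2, -0.9]
grip_width: 0.0004
gripper_force: 0.1
```

Call:
apply_moves(
  rows=[
    [0, 0.05, 0.06, 0, 0, 0],
    [0, 0.08, 0.12, 0, 0, 0],
    [0, 0.1, 0.18, 0, 0, 0],
    [0, 0.1, 0.18, 0, 0, 0],
    [0, 0.1, 0.18, 0, 0, 0],
  ],
)

```text
clock: 8.15
tcp_pos: [0.5591, -0.2046, 0.0648]
orientation: [-3.14, 0.098, -0.001]
contact_force: [-0.1, -0.2, 0.8]
grip_width: -0.0002
gripper_force: 0.0
```

```bash
python3 leafang.py
```

```text
[(0.58, [243.0, 230.1, 51.1, 49.6])]
[(0.77, [304.5, 202.7, 61.4, 44.7])]
leaf 2.1 0.8
leaf 2.1 0.93
```

The leaf now lies flat with the tray up. Next: retreat upward, then measure the shelf and drive.

Call:
apply_moves(
  rows=[
    [0, 0, -0.25, 0, 0, 0],
    [0, 0, -0.5, 0, 0, 0],
    [0, 0, -0.75, 0, 0, 0],
    [0, 0, -1, 0, 0, 0],
    [0, 0, -1, 0, 0, 0],
  ],
  claw=1,
)

```text
clock: 8.98
tcp_pos: [0.5617, -0.2056, 0.3213]
orientation: [3.137, -0.099, 0.018]
contact_force: [0.0, 0.6, -2.1]
grip_width: 0.0852
gripper_force: 0.0
```

```bash
cat > shelf.py <<'E'
from bench import r
from plan import *
from fit import *
np.set_printoptions(precision=4,suppress=True)
g=r.grab_frame("side");f=r.grab_frame("scene")
for p in((306,293),(313,388),(256,390)): print(p,onz(g,p,.04))
def near(f,t,c,tol=25):
    d=[x for x in r.outline_of(f,t) if np.hypot(*(np.array(x["rect"])[:2]+np.array(x["rect"])[2:]/2-c))<tol]
    return d[0]["pixels"] if d else np.zeros((480,640),bool)
ms=[];md=[]
for ff,c,cd in((f,(420,225),(438,230)),(g,(283,320),(286,354))):
    s=near(ff,"shelf",c,50);d=near(ff,"drive_center",cd);b=near(ff,"drive_box",cd,60)
    print(s.sum(),d.sum(),b.sum()); ms.append(s|d|b);md.append(d)
H=.04
def parts(v):
    return [place(b,*v[:3]) for b in(box(-.075,.085,-.15,.15,.034,.04),box(-.022,.085,-.15,.15,.225,.232))]
def cost(v):
    P=parts(v); c=0
    for ff,m in zip((f,g),ms):
        M=hullmask(ff,P); c-=(M&m).sum()/max(1,M.sum())+.5*iou(M,m)
    return c
s=differential_evolution(cost,[(.53,.63),(.24,.33),(-.4,.4)],seed=1,popsize=10,maxiter=40); print("shelf",s.x,s.fun)
o=[]
for ff,n,c in((f,"a",(420,225)),(g,"b",(285,320))):
    im=ff["pixels"][:,:,::-1].copy()
    for P in parts(s.x):
        cs,_=cv2.findContours(hullmask(ff,[P]).astype(np.uint8),0,1); cv2.drawContours(im,cs,-1,(0,0,255),1)
    im[md[0 if n=="a" else 1]]=(255,0,255)
    o.append(cv2.resize(im[c[1]-80:c[1]+80,c[0]-80:c[0]+80],(400,400)))
cv2.imwrite("pics/shelf.png",np.hstack(o))
E
python3 shelf.py
```

```text
(306, 293) [0.5614 0.1229 0.04  ]
(313, 388) [0.4517 0.4147 0.04  ]
(256, 390) [0.5966 0.4658 0.04  ]
5709 276 506
6000 795 358
shelf [0.5779 0.2884 0.3675] -2.8410854265247574
```

View pics/shelf.png

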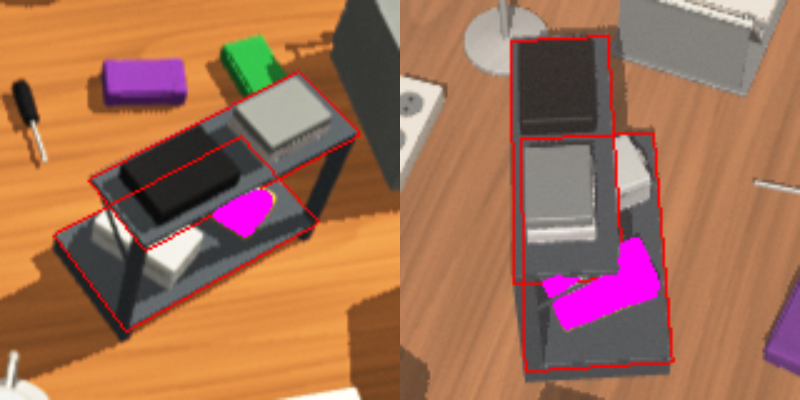

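Run:
```python
from plan import *
y=.367
plan([([.45,-.03,.40],tool(.08,.25)),([.42,.2,.36],tool(.3,.6)),([.43,.30,.22],tool(y,.785))])
from bench import r; print(r.get_obs()["joints"])
```

```text
[-0.476, -0.672, -0.345, 0.011, 0.16, -0.091] rows>= 3.6
[-0.084, -0.927, 0.144, 0.058, 0.222, -0.128] rows>= 3.8
[-0.187, -0.37, 0.551, 0.027, 0.118, -0.033] rows>= 2.8
[ 0.50314379  0.28241413 -0.32333868  1.58787364  0.0920053   1.288532
 -1.46784773]
```

Call:
apply_moves(
  rows=[
    [-0.476, -0.672, -0.345, 0.01, 0.16, -0.09],
    [-0.476, -0.672, -0.345, 0.01, 0.16, -0.09],
    [-0.476, -0.672, -0.345, 0.01, 0.16, -0.09],
    [-0.476, -0.672, -0.345, 0.01, 0.16, -0.09],
    [-0.476, -0.672, -0.345, 0.01, 0.16, -0.09],
  ],
)

```text
clock: 10.0
tcp_pos: [0.4501, -0.028, 0.4023]
orientation: [-3.107, -0.129, -0.398]
contact_force: [0.2, -0.0, -0.5]
grip_width: 0.0853
gripper_force: 0.0
```

Call:
apply_moves(
  rows=[
    [-0.085, -0.927, 0.144, 0.06, 0.222, -0.128],
    [-0.085, -0.927, 0.144, 0.06, 0.222, -0.128],
    [-0.085, -0.927, 0.144, 0.06, 0.222, -0.128],
    [-0.085, -0.927, 0.144, 0.06, 0.222, -0.128],
    [-0.085, -0.927, 0.144, 0.06, 0.222, -0.128],
  ],
)

```text
clock: 10.62
tcp_pos: [0.4328, 0.1808, 0.3565]
orientation: [-2.893, -0.434, -0.882]
contact_force: [0.2, 0.4, -0.6]
grip_width: 0.0855
gripper_force: 0.0
```

Call:
apply_moves(
  rows=[
    [-0.187, -0.37, 0.55, 0.03, 0.12, -0.03],
    [-0.187, -0.37, 0.55, 0.03, 0.12, -0.03],
    [-0.187, -0.37, 0.55, 0.03, 0.12, -0.03],
    [-0.187, -0.37, 0.55, 0.03, 0.12, -0.03],
    [-0.187, -0.37, 0.55, 0.03, 0.12, -0.03],
  ],
)

```text
clock: 11.25
tcp_pos: [0.4431, 0.2745, 0.2401]
orientation: [-2.763, -0.505, -1.103]
contact_force: [0.3, -0.0, 0.5]
grip_width: 0.0854
gripper_force: 0.0
```

```bash
cat > drive.py <<'E'
from bench import r
from plan import *
from fit import *
np.set_printoptions(precision=4,suppress=True)
o=r.get_obs(); print(o["clock"],o["tcp_pos"],R.from_rotvec(o["orientation"]).as_matrix()[:,2],o["joints"])
fs={n:r.grab_frame(n) for n in("wrist","side")}
sh=(.578,.288,.367); c0=place(np.array([0,.065,.056]),*sh)
M=[]
for n,f in fs.items():
    pc=proj(f,c0); d=r.outline_of(f,"drive_center"); print(n,pc,[(round(x["conf"],2),x["rect"]) for x in d])
    d=[x for x in d if x["pixels"][max(0,int(pc[1])-40):int(pc[1])+40,max(0,int(pc[0])-40):int(pc[0])+40].any()]
    if d: M.append((f,d[0]["pixels"],n))
im=fs["wrist"]["pixels"][:,:,::-1].copy()
def P(v): return [place(box(-.058,.058,-.033,.033,.04,.072),*v)]
occ=[place(box(-.022,.085,-.15,.15,.225,.275),*sh)]
def cost(v):
    c=0
    for f,m,n in M:
        h=hullmask(f,P(v))
        if n=="side": h=h&~hullmask(f,occ)
        c-=iou(h,m)*(2 if n=="wrist" else 1)
    return c
s=differential_evolution(cost,[(c0[0]-.04,c0[0]+.04),(c0[1]-.04,c0[1]+.04),(.2,.54)],seed=1,popsize=10,maxiter=40)
print("drive",s.x,s.fun,[n for _,_,n in M],"shelf frame",place(np.r_[s.x[:2]-sh[:2],0],0,0,-sh[2]))
for m,col in((hullmask(fs["wrist"],P(s.x)),(0,0,255)),(hullmask(fs["wrist"],occ),(255,0,0))):
    cs,_=cv2.findContours(m.astype(np.uint8),0,1); cv2.drawContours(im,cs,-1,col,1)
cv2.imwrite("pics/wrist1.png",im)
E
python3 drive.py
```

```text
11.25 [0.4431 0.2745 0.2401] [ 0.6463  0.2347 -0.7261] [ 0.5606 -0.1734 -1.3114  2.3896  0.9532  0.1752 -2.9114]
wrist [286.2154 226.9217] [(0.82, [50.2, 333.9, 75.2, 145.6]), (0.77, [242.7, 173.3, 94.8, 118.3]), (0.71, [199.5, 422.2, 28.9, 20.1])]
side [284.4356 354.2893] [(0.94, [326.5, 405.8, 46.8, 31.3]), (0.74, [261.9, 334.4, 46.1, 39.2]), (0.74, [352.0, 348.7, 29.8, 45.0])]
drive [0.5539 0.3431 0.5366] -2.3709056467493888 ['wrist', 'side'] shelf frame [-0.0028  0.0601  0.    ]
```

View pics/wrist1.png

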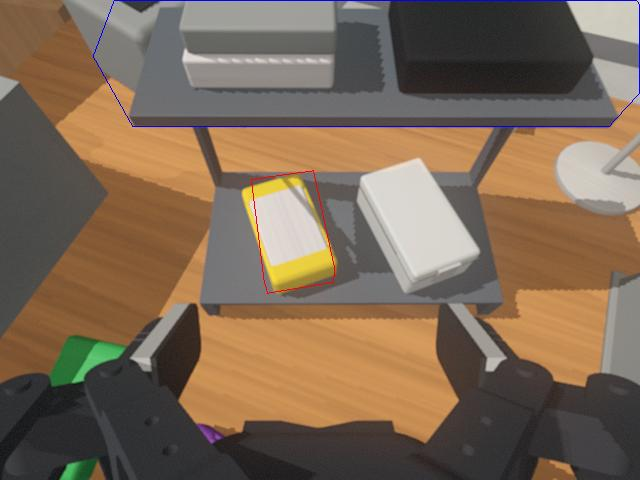

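The wrist view shows the yellow drive at (290,235), turned left of the tool heading beyond my yaw bound. Joints 3, 4, 6 and 7 are also near their limits here. I'll refit the drive yaw with wider bounds and identify the arm kinematics to find a better configuration.

```bash
sed -i 's/(.2,.54)/(.2,1.0)/' drive.py; python3 drive.py | tail -1
cat > kin.py <<'E'
from h import *
import itertools, json, os
from scipy.optimize import least_squares
def fk(q,p,s):
    d1,d3,d5,d7,a1,a3,a5,o1,o7,o5,o3,b2=p
    X=lambda R0,t:(R0,np.array(t))
    ch=[('z',s[0]*q[0]+o1,(a1,0,d1)),('y',q[1],(a3,b2,d3)),('z',s[1]*q[2]+o3,(0,0,0)),('y',q[3],(a5,0,d5)),('z',s[2]*q[4]+o5,(0,0,0)),('y',q[5],(0,0,d7)),('z',s[3]*q[6]+o7,(0,0,0))]
    Rm=R.identity();t=np.zeros(3)
    for ax,an,tr in ch: Rm=Rm*R.from_euler(ax,an); t=t+Rm.apply(tr)
    return t,Rm
D=[([1.053,.477,.022,1.555,-.011,1.109,-.083],[.2686,-.6185,.1986],[-3.0741,-.6388,.0008]),
([.10165644,.39107887,-.36503761,1.83887512,.16992779,.94444858,-1.97573529],[.56953566,.04433677,.14702779],[3.138,-.104,-.003]),
([.50314379,.28241413,-.32333868,1.58787364,.0920053,1.288532,-1.46784773],[.5617,-.2056,.3213],[3.137,-.099,.018])]
if __name__=="__main__":
    from bench import r
    o=r.get_obs(); D.append((o["joints"],o["tcp_pos"],o["orientation"])); print(o["joints"],o["orientation"])
    best=None
    for s in itertools.product((1,-1),repeat=4):
        def res(p):
            e=[]
            for q,x,w in D:
                t,Rm=fk(q,p,s); e+=list(t-x)+list(.3*(R.from_rotvec(w).inv()*Rm).as_rotvec())
            return np.array(e)
        for o7 in(0,1.57,3.14,-1.57):
            f=least_squares(lambda p:np.r_[res(p),1e-3*p[4:7],1e-3*p[9:]],[.35,.45,.45,.25,0,0,0,0,o7,0,0,0])
            if best is None or f.cost<best[0]: best=(f.cost,s,f.x,np.abs(res(f.x)).max())
    print(best); json.dump([list(best[1]),list(best[2])],open("kin.json","w"))
E
python3 kin.py
```

```text
drive [0.5521 0.345  0.682 ] -2.529119131917126 ['wrist', 'side'] shelf frame [-0.0037  0.0625  0.    ]
[ 0.54786773 -0.17698385 -1.2983814   2.38912743  0.94744804  0.17658343
 -2.90593458] [-2.76298077 -0.50463122 -1.10879371]
(np.float64(1.7269405446119983e-05), (-1, -1, -1, -1), array([ 0.33969723,  0.46347216,  0.48135119,  0.34961995, -0.02223503,
        0.03974011, -0.03292081, -0.00482094,  1.57529203, -0.00380418,
        0.0074668 , -0.06374961]), np.float64(0.0039413488242921865))
```

```bash
cat > sim.py <<'E'
from kin import *
s,p=json.load(open("kin.json")); 
LO=np.array([-2.96,-.34,-1.41,.24,-1.37,.17,-2.96]);HI=np.array([2.96,2.1,1.46,2.44,4.51,1.92,2.96])
F=lambda q:fk(q,p,s)
def jac(q):
    t,Rm=F(q);J=np.zeros((6,7))
    for i in range(7):
        h=np.zeros(7);h[i]=1e-5;t2,R2=F(q+h);J[:3,i]=(t2-t)/1e-5;J[3:,i]=(R2*Rm.inv()).as_rotvec()/1e-5
    return J
def follow(q,wps,k=0,q0=None,n=12):
    """min-norm tracking of straight segments to (pos,Rot); returns joints after each"""
    out=[];q=np.array(q,float)
    for P,Q in wps:
        t,Rm=F(q);w=(Q*Rm.inv()).as_rotvec();m=int(max(n,np.linalg.norm(np.array(P)-t)/.01))
        for j in range(1,m+1):
            tt=t+(np.array(P)-t)*j/m;RR=R.from_rotvec(w*j/m)*Rm
            for _ in range(3):
                c,Rc=F(q);e=np.r_[tt-c,(RR*Rc.inv()).as_rotvec()];J=jac(q)
                Ji=J.T@np.linalg.inv(J@J.T+1e-5*np.eye(6)); dq=Ji@e
                if k: dq=dq+k*(np.eye(7)-Ji@J)@(np.array(q0)-q)
                q=np.clip(q+dq,LO,HI)
        out.append(q.copy())
    return out
E
python3 - <<'E'
from sim import *
from plan import tool
np.set_printoptions(precision=2,suppress=True)
from bench import r
f=None
q=np.array(D[0][0]);T=tool(-.063)
w=[([.3317,-.4571,.3522],tool(.155)),([.4516,-.2239,.3703],T),([.5638,-.0136,.3589],T),([.5664,.0446,.2955],T),([.5695,.0443,.147],T)]
w2=[([.5638,-.08,.1635],T),([.564,-.08,.21],T),([.574,.049,.2],T),([.574,.049,.121],T),([.568,-.067,.137],T),([.561,-.18,.11],T),([.559,-.2046,.065],T),([.5617,-.2056,.3213],T)]
w3=[([.45,-.028,.402],tool(.08,.25)),([.4328,.1808,.3565],tool(.3,.6)),([.4431,.2745,.2401],tool(.348,.758))]
for k in(0,.02,.1,.5):
    o=follow(q,w,k,q);o2=follow(o[-1],w2,k,q);o3=follow(o2[-1],w3,k,q)
    print(k,o[-1],o2[-1],o3[-1])
# planar posture for the grasp
yaw=.68
for tilt in(.5,.65,.8):
  for back in(0,.15):
    T=tool(yaw,tilt);P=np.array([.552,.345,.055])-T.as_matrix()[:,2]*back
    def e(q): t,Rm=F(q);return np.r_[t-P,(T*Rm.inv()).as_rotvec(),.01*(q-[-.6,.3,0,1.7,0,.7,-1.6])]
    g=least_squares(e,[-.6,.3,0,1.8,0,.7,-1.6],bounds=(LO+.03,HI-.03)); print(tilt,back,g.x,np.abs(g.fun[:6]).max().round(4))
E
```

```text
0 [ 0.14  0.4  -0.4   1.84  0.19  0.95 -1.98] [ 0.52  0.29 -0.35  1.58  0.1   1.29 -1.47] [ 0.77 -0.29 -1.41  2.38 -0.06  0.17 -1.93]
0.02 [ 0.05  0.38 -0.3   1.85  0.13  0.93 -1.94] [ 0.33  0.25 -0.1   1.62  0.03  1.28 -1.41] [ 0.81 -0.33 -1.41  2.38 -0.57  0.17 -1.43]
0.1 [-0.01  0.36 -0.22  1.86  0.1   0.93 -1.91] [ 0.38  0.26 -0.17  1.61  0.04  1.28 -1.43] [ 0.84 -0.34 -1.41  2.38 -0.83  0.17 -1.18]
0.5 [-0.03  0.36 -0.19  1.87  0.08  0.93 -1.9 ] [ 0.39  0.26 -0.18  1.61  0.05  1.28 -1.43] [ 0.84 -0.34 -1.41  2.38 -0.91  0.17 -1.11]
0.5 0 [-0.25  0.48 -0.46  2.1   1.05  0.2  -2.5 ] 0.0022
0.5 0.15 [-0.54  0.06 -0.1   2.27 -0.03  0.31 -1.51] 0.0002
0.65 0 [ 0.36  0.92 -1.2   2.11  1.89  0.65 -2.93] 0.0011
0.65 0.15 [ 0.5   0.26 -1.16  2.29  1.13  0.2  -2.52] 0.0022
0.8 0 [ 0.52  1.23 -1.38  2.19  2.23  0.87 -2.93] 0.0008
0.8 0.15 [ 0.96 -0.01 -1.38  2.35 -1.34  0.2  -0.05] 0.0746
```

```bash
cat > srch.py <<'E'
from sim import *
from plan import tool
from bench import r
np.set_printoptions(precision=3,suppress=True)
f=r.grab_frame("wrist")
c=[onz(f,x,.070)[:2] for x in((246,190),(303,179),(332,266),(271,281))]
for i in range(4):
    d=c[(i+1)%4]-c[i]; print("edge",np.linalg.norm(d),np.arctan2(d[1],d[0]))
print("mean",np.mean(c,0))
for p in((203,302),(499,302),(216,172),(476,172)): print("board",onz(f,p,.04))
q0=np.array(r.get_obs()["joints"])
yaw=.66;T=tool(yaw,.45)
G=np.array([.552,.345,.062])-.015*np.array([np.cos(yaw),np.sin(yaw),0]); z=T.as_matrix()[:,2]
tcp=G+.019*z; pre=tcp-.17*z; hi=pre+[0,0,.1]
marg=lambda q:np.minimum(q-LO,HI-q)
res=[]
for az0 in(-1.0,-.6,-.2):
  for r0 in(.5,.6):
    for r1 in(.7,.82):
      for rr in(.62,.72):
        w=[([.45,-.03,.40],tool(.1,.2)),([r0*np.cos(az0),r0*np.sin(az0),.4],tool(az0)),([r1*np.cos(az0/2),r1*np.sin(az0/2),.42],tool(az0/2)),([r1*np.cos(.3),r1*np.sin(.3),.42],tool(.3)),([rr*np.cos(.6),rr*np.sin(.6),.42],tool(.5)),(hi,T),(pre,T),(tcp,T)]
        o=follow(q0,w); e=np.linalg.norm(F(o[-1])[0]-tcp); e1=np.linalg.norm(F(o[-2])[0]-pre)
        res.append((min(marg(x).min() for x in o[-3:]) -10*(e+e1),az0,r0,r1,rr,e,e1,o[-2],o[-1]))
res.sort(key=lambda x:-x[0])
for x in res[:4]: print(*x)
E
python3 srch.py
```

```text
edge 0.06105784690222405 -0.9731707900916985
edge 0.10490010164779974 -2.503321752090358
edge 0.0589020492242094 2.1924699441552304
edge 0.1064245555417378 0.6581311777339581
mean [0.551 0.344]
board [0.458 0.397 0.04 ]
board [0.561 0.124 0.04 ]
board [0.604 0.457 0.04 ]
board [0.713 0.173 0.04 ]
-0.14896353948419933 -0.2 0.5 0.7 0.72 0.014896353932911431 1.5508502425709945e-11 [-0.436  0.055 -0.228  2.224  0.031  0.414 -1.598] [-0.596  0.423 -0.068  2.145  0.215  0.17  -1.769]
-0.14917454658543694 -0.2 0.5 0.7 0.62 0.014917454643122444 1.5421251108365347e-11 [-0.437  0.055 -0.227  2.224  0.031  0.414 -1.598] [-0.596  0.423 -0.067  2.145  0.213  0.17  -1.768]
-0.15162283629873619 -0.2 0.6 0.7 0.72 0.01516228361549292 1.4380698570363927e-11 [-0.451  0.053 -0.211  2.226  0.027  0.414 -1.595] [-0.601  0.423 -0.062  2.146  0.198  0.17  -1.754]
-0.15176609787380527 -0.2 0.6 0.7 0.62 0.015176609773062164 1.431836381335865e-11 [-0.452  0.053 -0.21   2.226  0.027  0.414 -1.594] [-0.601  0.422 -0.062  2.146  0.197  0.17  -1.753]
```

```bash
cat > srch2.py <<'E'
from sim import *
from plan import tool
from bench import r
np.set_printoptions(precision=2,suppress=True)
q0=np.array(r.get_obs()["joints"])
t0,R0=F(q0)
yaw=.64
marg=lambda q:np.minimum(q-LO,HI-q).min()
Z=lambda a:R.from_euler('z',a)
for sg in(1,-1):
 a=follow(q0,[(t0+[-.0,0,.06],R0*Z(sg*1.5)),(t0+[0,0,.06],R0*Z(sg*3.0))]); print("flip",sg,a[-1],np.linalg.norm(F(a[-1])[0]-t0-[0,0,.06]))
 for tilt in(.4,.5,.6,.7):
  T=tool(yaw,tilt)*Z(np.pi); z=T.as_matrix()[:,2]
  tcp=np.array([.551,.344,.062])-.015*np.array([np.cos(yaw),np.sin(yaw),0])+.019*z
  pre=tcp-.15*z
  o=follow(a[-1],[(pre,T),(tcp,T),(pre+[0,0,.03],T)])
  print(sg,tilt,"err",[round(np.linalg.norm(F(x)[0]-P),3) for x,P in zip(o,(pre,tcp,pre+[0,0,.03]))],[round(marg(x),2) for x in o],o[1])
  for by in(-.063,np.pi-.063,-np.pi-.063):
    Tb=tool(by,tilt)*Z(np.pi);zb=Tb.as_matrix()[:,2]
    hx=np.array([np.cos(by),np.sin(by),0]); c=np.array([.5567,-.182,.046])-.015*hx+.019*zb
    w=[(np.array([.46,.12,.36]),tool(.3,tilt)*Z(np.pi)),(np.array([.5,-.1,.33]),tool(by*.5,tilt)*Z(np.pi)),(c+[0,0,.15],Tb),(c,Tb)]
    p=follow(o[-1],w); print("   place",round(by,2),[round(np.linalg.norm(F(x)[0]-P[0]),3) for x,P in zip(p,w)],[round(marg(x),2) for x in p],p[-1])
E
python3 srch2.py
```

```text
flip 1 [ 0.79 -0.34 -1.22  2.42 -1.37  0.49 -2.96] 0.07465229501709308
1 0.4 err [np.float64(0.278), np.float64(0.042), np.float64(0.293)] [np.float64(0.0), np.float64(0.0), np.float64(0.0)] [-1.65  0.88  1.36  2.21 -1.37  0.88 -2.96]
   place -0.06 [np.float64(0.247), np.float64(0.259), np.float64(0.31), np.float64(0.052)] [np.float64(0.0), np.float64(0.0), np.float64(0.0), np.float64(0.0)] [ 0.15  0.36  0.13  2.28  4.51  0.17 -2.96]
   place 3.08 [np.float64(0.247), np.float64(0.53), np.float64(0.299), np.float64(0.206)] [np.float64(0.0), np.float64(0.0), np.float64(0.0), np.float64(0.0)] [-0.6   1.62  1.46  1.59  4.51  1.92 -0.65]
   place -3.2 [np.float64(0.247), np.float64(0.347), np.float64(0.298), np.float64(0.206)] [np.float64(0.0), np.float64(0.0), np.float64(0.0), np.float64(0.0)] [-0.6   1.62  1.46  1.59  4.51  1.92 -0.65]
1 0.5 err [np.float64(0.269), np.float64(0.021), np.float64(0.399)] [np.float64(0.0), np.float64(0.0), np.float64(0.0)] [-1.24  0.45  0.7   2.27 -1.37  0.28 -2.96]
   place -0.06 [np.float64(0.652), np.float64(0.212), np.float64(0.297), np.float64(0.041)
[... 4517 characters left out ...]
p.float64(0.0), np.float64(0.17), np.float64(0.0)] [-0.23  0.5  -0.48  2.26  2.55  0.34 -0.87]
   place -0.06 [np.float64(0.09), np.float64(0.033), np.float64(0.06), np.float64(0.298)] [np.float64(0.0), np.float64(0.0), np.float64(0.0), np.float64(0.0)] [-1.3  -0.34  1.46  2.44 -1.37  0.17  2.96]
   place 3.08 [np.float64(0.09), np.float64(0.086), np.float64(0.234), np.float64(0.148)] [np.float64(0.0), np.float64(0.0), np.float64(0.0), np.float64(0.0)] [ 0.49  1.58 -1.41  0.52  1.07  1.92  2.96]
   place -3.2 [np.float64(0.09), np.float64(0.0), np.float64(0.0), np.float64(0.0)] [np.float64(0.0), np.float64(0.44), np.float64(0.08), np.float64(0.27)] [ 0.15  1.02  0.04  1.17  0.04  1.65 -1.47]
```

Run:
```python
from plan import *
from bench import r
o=r.get_obs();Q=R.from_rotvec(o["orientation"]);print((Q.inv().apply([0,0,.06])/.25).round(3))
```

```text
[ 0.166  0.003 -0.174]
```

Call:
apply_moves(
  rows=[
    [0.1, 0, -0.1, 0, 0, -0.1],
    [0.166, 0, -0.174, 0, 0, -0.22],
    [0.166, 0, -0.174, 0, 0, -0.33],
    [0.166, 0, -0.174, 0, 0, -0.45],
    [0.166, 0, -0.174, 0, 0, -0.45],
  ],
)

```text
clock: 12.32
tcp_pos: [0.4429, 0.276, 0.3024]
orientation: [2.398, 1.432, 1.098]
contact_force: [0.8, -0.3, -0.1]
grip_width: 0.0854
gripper_force: 0.0
```

Call:
apply_moves(
  rows=[
    [0, 0, 0, 0, 0, -0.1],
    [0, 0, 0, 0, 0, -0.22],
    [0, 0, 0, 0, 0, -0.33],
    [0, 0, 0, 0, 0, -0.45],
    [0, 0, 0, 0, 0, -0.55],
  ],
)

```text
clock: 12.95
tcp_pos: [0.443, 0.2755, 0.3017]
orientation: [1.456, 2.122, 0.836]
contact_force: [1.0, -0.8, 0.2]
grip_width: 0.0856
gripper_force: 0.0
```

Call:
apply_moves(
  rows=[
    [0, 0, 0, 0, 0, -0.1],
    [0, 0, 0, 0, 0, -0.22],
    [0, 0, 0, 0, 0, -0.33],
    [0, 0, 0, 0, 0, -0.45],
    [0, 0, 0, 0, 0, -0.5],
  ],
)

```text
clock: 13.58
tcp_pos: [0.443, 0.2756, 0.3017]
orientation: [0.509, 2.393, 0.517]
contact_force: [-0.9, 0.5, 0.3]
grip_width: 0.0855
gripper_force: 0.0
```

Call:
apply_moves(
  rows=[
    [0, 0, 0, 0, 0, -0.1],
    [0, 0, 0, 0, 0, -0.22],
    [0, 0, 0, 0, 0, -0.33],
    [0, 0, 0, 0, 0, -0.41],
    [0, 0, 0, 0, 0, -0.41],
  ],
)

```text
clock: 14.2
tcp_pos: [0.443, 0.2756, 0.3017]
orientation: [-0.263, 2.378, 0.225]
contact_force: [0.0, 0.9, -0.2]
grip_width: 0.085
gripper_force: 0.0
```

```bash
cat > g.py <<'E'
from sim import *
from plan import tool,plan
from bench import r
import sys
np.set_printoptions(precision=3,suppress=True)
Z=lambda a:R.from_euler('z',a)
yaw,tilt,back,dz=[float(x) for x in sys.argv[1:5]]
o=r.get_obs();print(o["clock"],o["joints"],o["tcp_pos"],"fkerr",F(o["joints"])[0]-o["tcp_pos"])
T=tool(yaw,tilt)*Z(np.pi);z=T.as_matrix()[:,2]
tcp=np.array([.551,.344,0])-.018*np.array([np.cos(yaw),np.sin(yaw),0]); tcp[2]=.04+dz; tcp[:2]+=.012*z[:2]
w=[(tcp-k*z,T) for k in ([back,0] if back else [0])]
plan(w)
for x in follow(o["joints"],w):print(x)
E
python3 g.py .64 .38 .13 .0
```

```text
14.2 [-0.617 -0.206 -0.286  2.347  0.811  0.454  0.229] [0.443 0.276 0.302] fkerr [0.029 0.031 0.012]
[0.202, 0.013, 0.59, -0.086, 0.247, -0.238] rows>= 3.0
[-0.0, -0.0, 0.52, 0.0, 0.0, 0.0] rows>= 2.1
[-0.597  0.151 -0.071  2.177  0.048  0.435  1.505]
[-0.64   0.43  -0.022  2.116  0.089  0.217  1.468]
```

Call:
apply_moves(
  rows=[
    [0.2, 0.013, 0.3, -0.086, 0.247, -0.238],
    [0.2, 0.013, 0.59, -0.086, 0.247, -0.238],
    [0.2, 0.013, 0.59, -0.086, 0.247, -0.238],
    [0.2, 0.013, 0.59, -0.086, 0.247, -0.238],
    [0.2, 0.013, 0.59, -0.086, 0.247, -0.238],
  ],
)

```text
clock: 14.82
tcp_pos: [0.5031, 0.307, 0.1599]
orientation: [-0.873, 2.637, 0.167]
contact_force: [-0.3, 0.3, -0.0]
grip_width: 0.0853
gripper_force: 0.0
```

```bash
sed -i 's/^D=\[/D=[([-0.617,-0.206,-0.286,2.347,0.811,0.454,0.229],[.443,.2756,.3017],[-0.263,2.378,0.225]),([.548,-.177,-1.298,2.389,.947,.177,-2.906],[.4431,.2745,.2401],[-2.763,-.505,-1.109]),/' kin.py
python3 kin.py; python3 g.py .64 .38 0 .0
python3 - <<'E'
from bench import r
from fit import *
o=r.get_obs();P=np.array(o["tcp_pos"]);Q=R.from_rotvec(o["orientation"]);ims=[]
f=r.grab_frame("wrist"); print("tcp in wrist",proj(f,P)); a=f["pixels"][:,:,::-1].copy()
for v,c in(((.551,.344,.64),(0,0,255)),):
    cs,_=cv2.findContours(hullmask(f,[place(box(-.058,.058,-.033,.033,.04,.072),*v)]).astype(np.uint8),0,1); cv2.drawContours(a,cs,-1,c,1)
g=r.grab_frame("side");c=proj(g,P).astype(int);b=g["pixels"][:,:,::-1].copy()
tips=[P+Q.apply([0,s*.0427,0]) for s in(1,-1)]
for t in tips: cv2.circle(b,tuple(proj(g,t).round().astype(int).tolist()),0,(0,0,255),-1);print(proj(f,t))
b=cv2.resize(b[c[1]-50:c[1]+50,c[0]-42:c[0]+42],(403,480),interpolation=cv2.INTER_NEAREST)
cv2.imwrite("pics/pre.png",np.hstack([cv2.resize(a,(390,480)),b]))
E
```

```text
[-0.54085375  0.20936661 -0.13197587  2.11576887  0.08624689  0.4416138
  1.47466234] [-0.87329009  2.63710119  0.16678151]
(np.float64(0.00013313166714321056), (-1, -1, -1, -1), array([ 3.07468959e-01,  5.31159777e-01,  4.81266327e-01,  3.62349565e-01,
       -5.31572567e-03,  6.68733477e-03,  2.97311242e-04, -1.99692813e-02,
        1.53322147e+00,  5.91334293e-03, -1.76461247e-02, -4.11617201e-02]), np.float64(0.007425760381978633))
14.825 [-0.541  0.209 -0.132  2.116  0.086  0.442  1.475] [0.503 0.307 0.16 ] fkerr [ 0.003  0.002 -0.   ]
[0.002, 0.004, 0.515, -0.0, -0.001, -0.0] rows>= 2.1
[-0.575  0.467 -0.092  2.095  0.125  0.202  1.447]
tcp in wrist [318.93684565 281.54879046]
[410.22709963 281.51959062]
[227.68653993 281.57797752]
```

View pics/pre.png

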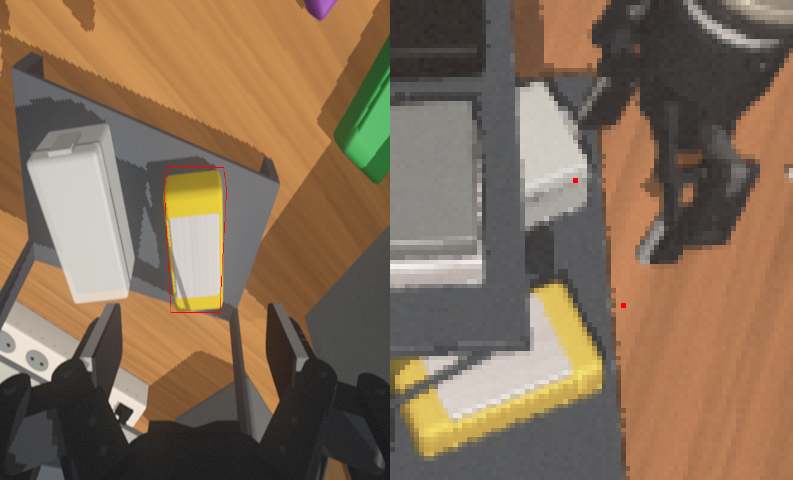

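Run:
```python
from bench import r
from h import *
o=r.get_obs();P=np.array(o["tcp_pos"]);Q=R.from_rotvec(o["orientation"])
f=r.grab_frame("wrist");g=r.grab_frame("side");c=proj(g,P).astype(int)
print(f["intrinsics"][0][0],Q.inv().apply(f["eye"]-P),Q.inv().apply(att(f)@[0,0,-1]))
side=[((640-390)/4.8+c[0]-42, 262/4.8+c[1]-50),((655-390)/4.8+c[0]-42,258/4.8+c[1]-50)]
print("side tip px",side,"other",((582-390)/4.8+c[0]-42,125/4.8+c[1]-50))
for k in(0,.013,.02,.026,.032,.04,.05):
    print(k,[proj(f,P+Q.apply([0,s*.0427,-k])).round(0) for s in(1,-1)],[proj(g,P+Q.apply([0,s*.0427,-k])).round(1) for s in(1,-1)])
```

```text
398.0764817426594 [ 0.06990683 -0.00023959 -0.17376221] [-0.27238302 -0.00096833  0.96218842]
side tip px [(np.float64(316.0833333333333), np.float64(330.5833333333333)), (np.float64(319.2083333333333), np.float64(329.75))] other (np.float64(304.0), np.float64(302.0416666666667))
0 [array([410., 282.]), array([228., 282.])] [array([312.2, 340. ]), array([301.6, 314. ])]
0.013 [array([417., 293.]), array([221., 293.])] [array([314.1, 337.1]), array([303.3, 311.1])]
0.02 [array([421., 300.]), array([217., 300.])] [array([315. , 335.5]), array([304.3, 309.5])]
0.026 [array([425., 306.]), array([214., 306.])] [array([315.9, 334.2]), array([305.1, 308.1])]
0.032 [array([428., 312.]), array([210., 312.])] [array([316.7, 332.8]), array([305.9, 306.7])]
0.04 [array([434., 322.]), array([204., 322.])] [array([317.9, 331. ]), array([306.9, 304.9])]
0.05 [array([442., 336.]), array([196., 336.])] [array([319.3, 328.7]), array([308.3, 302.6])]
```

```bash
sed -i 's/-.018\*np/-float(sys.argv[5])*np/; s/+=.012\*z/+=.035*z/' g.py
for t in .28 .33 ; do python3 g.py .64 $t .13 -.018 .027|tail -4; done
```

```text
[-0.012, 0.005, 0.064, -0.001, 0.064, -0.001] rows>= 0.5
[-0.0, -0.0, 0.52, 0.0, 0.0, 0.0] rows>= 2.1
[-0.528  0.271 -0.142  2.036  0.06   0.558  1.508]
[-0.573  0.514 -0.097  2.026  0.108  0.324  1.465]
[0.008, 0.005, 0.064, -0.001, 0.032, -0.001] rows>= 0.3
[0.0, 0.0, 0.52, 0.0, 0.0, 0.0] rows>= 2.1
[-0.522  0.248 -0.146  2.088  0.061  0.478  1.507]
[-0.579  0.505 -0.088  2.064  0.114  0.244  1.458]
```

Call:
apply_moves(
  rows=[
    [0.008, 0.005, 0.064, 0, 0.032, 0],
    [0.008, 0.005, 0.16, 0, 0.032, 0],
    [0.008, 0.005, 0.16, 0, 0.032, 0],
  ],
)

```text
clock: 15.4
tcp_pos: [0.5105, 0.3148, 0.1222]
orientation: [-0.889, 2.683, 0.144]
contact_force: [-0.3, -1.3, -0.4]
grip_width: 0.0856
gripper_force: 0.0
```

Call:
apply_moves(
  rows=[
    [0, 0, 0.1, 0, 0, 0],
    [0, 0, 0.2, 0, 0, 0],
    [0, 0, 0.28, 0, 0, 0],
    [0, 0, 0.32, 0, 0, 0],
    [0, 0, 0.32, 0, 0, 0],
  ],
)

```text
clock: 16.02
tcp_pos: [0.5326, 0.3304, 0.0478]
orientation: [-0.889, 2.681, 0.145]
contact_force: [0.2, -0.2, 0.9]
grip_width: 0.0853
gripper_force: 0.0
```

```bash
python3 g.py .64 .33 0 -.018 .027
python3 - <<'E'
from bench import r
from fit import *
f=r.grab_frame("wrist"); a=f["pixels"][:,:,::-1].copy()
cs,_=cv2.findContours(hullmask(f,[place(box(-.058,.058,-.033,.033,.04,.072),.551,.344,.64)]).astype(np.uint8),0,1); cv2.drawContours(a,cs,-1,(0,0,255),1)
g=r.grab_frame("side");b=g["pixels"][:,:,::-1]
b=cv2.resize(b[280:380,240:324],(403,480),interpolation=cv2.INTER_CUBIC)
cv2.imwrite("pics/near.png",np.hstack([cv2.resize(a,(390,480)),b]))
E
```

```text
16.025 [-0.594  0.453 -0.08   2.075  0.154  0.287  1.41 ] [0.533 0.33  0.048] fkerr [ 0.001 -0.002 -0.002]
[0.006, -0.0, 0.107, -0.001, -0.0, 0.0] rows>= 0.4
[-0.566  0.506 -0.104  2.063  0.144  0.246  1.43 ]
```

View pics/near.png

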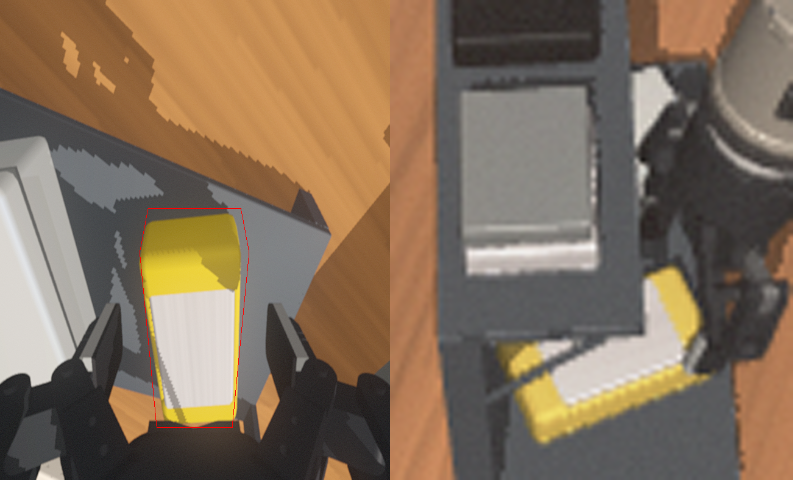

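Call:
apply_moves(
  rows=[
    [0.003, 0, 0.05, 0, 0, 0],
    [0.006, 0, 0.09, 0, 0, 0],
    [0.006, 0, 0.12, 0, 0, 0],
    [0.006, 0, 0.12, 0, 0, 0],
  ],
)

```text
clock: 16.62
tcp_pos: [0.5393, 0.3351, 0.0175]
orientation: [-0.889, 2.682, 0.145]
contact_force: [-1.3, 0.1, 0.4]
grip_width: 0.0853
gripper_force: 0.0
```

Call:
apply_moves(
  rows=[
    [0, 0, 0, 0, 0, 0],
    [0, 0, 0, 0, 0, 0],
    [0, 0, 0, 0, 0, 0],
    [0, 0, 0, 0, 0, 0],
    [0, 0, 0, 0, 0, 0],
  ],
  claw=0,
  newtons=40,
)

```text
clock: 17.25
tcp_pos: [0.5397, 0.335, 0.0191]
orientation: [-0.889, 2.68, 0.145]
contact_force: [-2.1, -2.6, 5.3]
grip_width: 0.0659
gripper_force: 43.4
```

Run:
```python
from bench import r
from fit import *
o=r.get_obs();print(o["clock"],o["tcp_pos"],o["joints"],o["grip_width"],o["gripper_force"],o["contact_force"],o["moment"])
f=r.grab_frame("wrist"); a=f["pixels"][:,:,::-1]
g=r.grab_frame("side");b=g["pixels"][:,:,::-1]
b=cv2.resize(b[280:380,240:324],(403,480),interpolation=cv2.INTER_CUBIC)
cv2.imwrite("pics/grip.png",np.hstack([cv2.resize(a,(390,480)),b]))
```

```text
17.25 [0.53972712 0.33501679 0.01913404] [-0.60764789  0.51275304 -0.06283733  2.06819414  0.16678745  0.23426253
  1.39782459] 0.06586040078483041 43.41196728986688 [-2.14077186 -2.58952698  5.31923486] [-0.42033824  0.4676886   0.08995208]
```

View pics/grip.png

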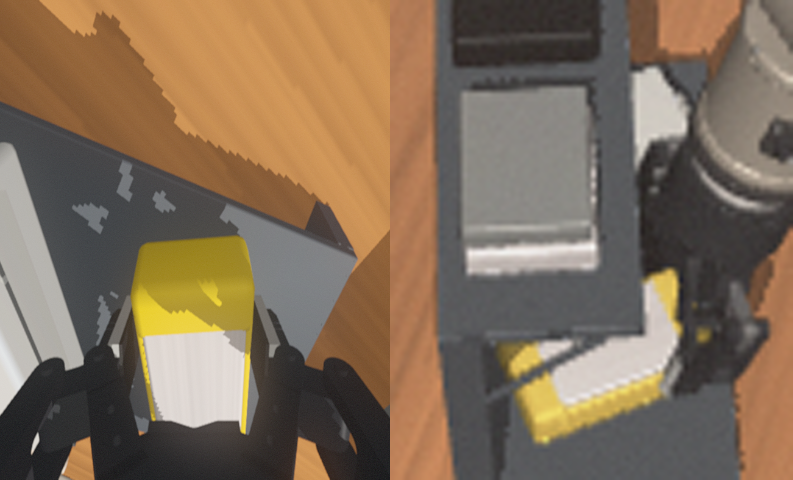

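The drive is gripped across its sides at width 65.9 mm and 43 N. Next I'll plan the pull-out and the carry.

```bash
cat > carry.py <<'E'
from sim import *
from plan import tool,plan
from bench import r
np.set_printoptions(precision=2,suppress=True)
Z=lambda a:R.from_euler('z',a)
o=r.get_obs();q=o["joints"];p0=np.array(o["tcp_pos"]);ti=.33
Q0=R.from_rotvec(o["orientation"]);zz=Q0.as_matrix()[:,2];print("heading",np.arctan2(zz[1],zz[0]),"tilt",np.arccos(-zz[2]))
sx=np.array([np.cos(.367),np.sin(.367),0]);up=np.array([0,0,1.])
T=lambda h:tool(h,ti)*Z(np.pi)
by=-np.pi-.063
D0=np.array([.551,.344,.056])-[.5397,.3350,.0191]
C=np.array([.5567,-.182,.040])
place=C-Z(by-.64).apply(D0); print("place tcp",place)
w=[(p0+.035*up-.005*sx,T(.64)),(p0+.08*up-.06*sx,T(.64)),(p0+.125*up-.115*sx,T(.64)),(p0+.36*up-.10*sx,T(.5)),
([.50,.15,.38],T(-.3)),([.53,0.02,.38],T(-1.1)),([.54,-.08,.36],T(-1.9)),([.54,-.15,.33],T(-2.6)),(place+.20*up,T(by)),(place+.06*up,T(by))]
plan(w)
for x,(P,_) in zip(follow(q,w),w): print(x,np.minimum(x-LO,HI-x).min().round(2),np.linalg.norm(F(x)[0]-P).round(4))
E
python3 carry.py
```

```text
heading 0.6335777972723069 tilt 0.3303644614616888
place tcp [ 0.57 -0.18  0.  ]
[-0.027, 0.005, -0.139, -0.001, 0.0, 0.0] rows>= 0.6
[0.142, 0.059, -0.239, 0.0, 0.0, 0.0] rows>= 1.1
[0.142, 0.059, -0.239, 0.0, 0.0, 0.0] rows>= 1.1
[-0.359, -0.016, -0.871, 0.029, 0.0, 0.084] rows>= 3.8
[0.092, -0.627, -0.035, 0.165, 0.0, 0.482] rows>= 4.3
[-0.254, -0.461, 0.087, 0.165, 0.0, 0.482] rows>= 4.3
[-0.328, -0.146, 0.197, 0.165, 0.0, 0.482] rows>= 4.3
[-0.212, 0.091, 0.199, 0.144, 0.0, 0.422] rows>= 3.7
[0.202, 0.175, 0.467, 0.125, 0.0, 0.364] rows>= 3.2
[0.181, 0.0, 0.53, 0.0, 0.0, 0.0] rows>= 2.2
[-0.55  0.45 -0.13  2.06  0.14  0.31  1.44] 0.14 0.0
[-0.56  0.3  -0.14  2.16  0.12  0.36  1.42] 0.19 0.0
[-0.56  0.14 -0.17  2.23  0.1   0.44  1.41] 0.21 0.0
[-0.57 -0.08 -0.17  1.89  0.07  1.01  1.31] 0.26 0.0
[-0.44 -0.07 -0.13  1.88  0.27  1.12  0.61] 0.27 0.0
[-0.34  0.04 -0.04  1.77  0.35  1.3   0.01] 0.38 0.0
[-0.25  0.2   0.11  1.63  0.28  1.46 -0.52] 0.46 0.0
[-0.15  0.34  0.26  1.52  0.12  1.55 -0.94] 0.37 0.0
[-0.06  0.56  0.36  1.5  -0.11  1.44 -1.32] 0.48 0.0
[-0.04  0.71  0.33  1.59 -0.16  1.21 -1.3 ] 0.71 0.0
```

Call:
apply_moves(
  rows=[
    [0, 0, 0, 0, 0, 0],
    [0, 0, 0, 0, 0, 0],
    [-0.01, 0, -0.04, 0, 0, 0],
    [-0.027, 0.005, -0.09, 0, 0, 0],
    [-0.027, 0.005, -0.139, 0, 0, 0],
  ],
  newtons=80,
)

```text
clock: 17.98
tcp_pos: [0.5349, 0.3338, 0.0546]
orientation: [-0.889, 2.68, 0.146]
contact_force: [-0.4, -0.5, -3.2]
grip_width: 0.0648
gripper_force: 88.3
```

Call:
apply_moves(
  rows=[
    [0.06, 0.02, -0.1, 0, 0, 0],
    [0.142, 0.059, -0.239, 0, 0, 0],
    [0.213, 0.09, -0.36, 0, 0, 0],
    [0.284, 0.118, -0.478, 0, 0, 0],
    [0.284, 0.118, -0.478, 0, 0, 0],
  ],
)

```text
clock: 18.6
tcp_pos: [0.4313, 0.2938, 0.1455]
orientation: [-0.889, 2.678, 0.146]
contact_force: [0.2, 0.8, -3.7]
grip_width: 0.0645
gripper_force: 88.7
```

```bash
cat > look.py <<'E'
from bench import r
from fit import *
np.set_printoptions(precision=4,suppress=True)
o=r.get_obs();P=np.array(o["tcp_pos"]);Q=R.from_rotvec(o["orientation"])
print(o["clock"],P,o["grip_width"],o["gripper_force"],o["contact_force"],o["moment"])
z=Q.as_matrix()[:,2];h=np.arctan2(z[1],z[0]);D0=np.array([.551,.344,.056])-[.5397,.3350,.0191]
c=P+R.from_euler('z',h-.6336).apply(D0); print("heading",h,"expected centre",c)
B=box(-.058,.058,-.033,.033,-.016,.016)
for n in("side","scene"):
    f=r.grab_frame(n);pc=proj(f,c)
    d=[x for x in r.outline_of(f,"drive_center") if np.hypot(*(np.array(x["rect"][:2])+np.array(x["rect"][2:])/2-pc))<40]
    if not d: print(n,"none");continue
    m=d[0]["pixels"];ys,xs=np.nonzero(m)
    for pit in(-.3,-.2,-.1,0,.1,.2):
        M=R.from_euler('z',h)*R.from_euler('y',pit); X=hullmask(f,[M.apply(B)+c]); print(n,pit,round((X&m).sum()/m.sum(),3),end=' ')
    print(d[0]["rect"],"centroid",xs.mean(),ys.mean(),"exp",pc,m.sum())
E
python3 look.py
```

```text
18.6 [0.4313 0.2938 0.1455] 0.06450774197066816 88.68222185410559 [ 0.1733  0.7806 -3.6848] [-0.4433  0.5104 -0.0306]
heading 0.6350671353646504 expected centre [0.4425 0.3028 0.1824]
side -0.3 0.934 side -0.2 0.959 side -0.1 0.975 side 0 0.982 side 0.1 0.978 side 0.2 0.972 [304.2, 308.1, 44.1, 36.5] centroid 325.32073643410854 327.35562015503876 exp [329.5377 327.1155] 1032
scene -0.3 0.957 scene -0.2 0.99 scene -0.1 0.996 scene 0 1.0 scene 0.1 0.993 scene 0.2 0.983 [402.2, 158.9, 32.8, 33.8] centroid 416.277539341917 174.6695278969957 exp [412.8894 173.4934] 699
```

Lifted level: 3.7 N of weight, pitch about 0. Now the carry.

Call:
apply_moves(
  rows=[
    [-0.08, 0, -0.23, 0, 0, 0],
    [-0.16, 0, -0.46, 0, 0, 0],
    [-0.235, 0, -0.69, 0, 0, 0],
    [-0.305, 0, -0.889, 0, 0, 0],
    [-0.305, 0, -0.889, 0, 0, 0],
  ],
)

```text
clock: 19.42
tcp_pos: [0.4345, 0.2962, 0.3834]
orientation: [-0.886, 2.673, 0.149]
contact_force: [0.1, -0.1, -4.6]
grip_width: 0.0644
gripper_force: 91.0
```

```bash
sed -i 's/^w=\[.*$/w=[/' carry.py; python3 carry.py
```

```text
heading 0.6358590482813513 tilt 0.33830689598776537
place tcp [ 0.57 -0.18  0.  ]
[0.136, -0.626, -0.033, 0.195, 0.005, 0.565] rows>= 5.0
[-0.254, -0.461, 0.087, 0.165, 0.0, 0.482] rows>= 4.3
[-0.328, -0.146, 0.197, 0.165, 0.0, 0.482] rows>= 4.3
[-0.212, 0.091, 0.199, 0.144, 0.0, 0.422] rows>= 3.7
[0.202, 0.175, 0.467, 0.125, 0.0, 0.364] rows>= 3.2
[0.181, 0.0, 0.53, 0.0, 0.0, 0.0] rows>= 2.2
[-0.46 -0.07 -0.12  1.88  0.27  1.12  0.61] 0.27 0.0
[-0.36  0.04 -0.02  1.77  0.35  1.3   0.01] 0.38 0.0
[-0.27  0.2   0.13  1.63  0.28  1.46 -0.52] 0.46 0.0
[-0.17  0.34  0.28  1.52  0.11  1.55 -0.93] 0.37 0.0
[-0.08  0.56  0.38  1.5  -0.12  1.44 -1.31] 0.48 0.0
[-0.06  0.71  0.35  1.59 -0.17  1.21 -1.29] 0.71 0.0
```

Call:
apply_moves(
  rows=[
    [0.027, -0.125, -0.006, 0.039, 0, 0.113],
    [0.054, -0.25, -0.013, 0.078, 0, 0.226],
    [0.082, -0.375, -0.02, 0.117, 0, 0.339],
    [0.11, -0.5, -0.026, 0.156, 0, 0.452],
    [0.136, -0.626, -0.033, 0.195, 0.005, 0.565],
  ],
)

```text
clock: 20.05
tcp_pos: [0.4973, 0.147, 0.373]
orientation: [0.424, 2.791, -0.082]
contact_force: [0.4, 0.7, -3.5]
grip_width: 0.0644
gripper_force: 91.2
```

Call:
apply_moves(
  rows=[
    [-0.05, -0.09, 0.017, 0.033, 0, 0.096],
    [-0.1, -0.185, 0.035, 0.066, 0, 0.193],
    [-0.15, -0.277, 0.052, 0.1, 0, 0.29],
    [-0.2, -0.37, 0.07, 0.132, 0, 0.386],
    [-0.254, -0.461, 0.087, 0.165, 0, 0.482],
  ],
)

```text
clock: 20.68
tcp_pos: [0.5279, 0.0177, 0.3736]
orientation: [1.492, 2.433, -0.262]
contact_force: [0.2, 0.4, -3.5]
grip_width: 0.0645
gripper_force: 91.2
```

Call:
apply_moves(
  rows=[
    [-0.066, -0.03, 0.04, 0.033, 0, 0.096],
    [-0.13, -0.06, 0.08, 0.066, 0, 0.193],
    [-0.197, -0.09, 0.12, 0.1, 0, 0.29],
    [-0.26, -0.117, 0.158, 0.132, 0, 0.386],
    [-0.328, -0.146, 0.197, 0.165, 0, 0.482],
  ],
)

```text
clock: 21.3
tcp_pos: [0.5382, -0.0818, 0.3538]
orientation: [2.378, 1.699, -0.411]
contact_force: [1.1, -0.6, -3.9]
grip_width: 0.0644
gripper_force: 91.2
```

```bash
sed -i '/^(\[.50,.15,.38\]/s/.*/([.54,-.15,.33],T(-2.6)),(place+.20*up,T(by)),(place+.06*up,T(by))]/' carry.py; python3 carry.py; python3 -c "
from bench import r;o=r.get_obs();print(o['tcp_pos'],o['grip_width'],o['joints'])"
```

```text
heading -1.9207709611483048 tilt 0.3372687253948937
place tcp [ 0.57 -0.18  0.  ]
[-0.21, 0.096, 0.174, 0.142, 0.006, 0.421] rows>= 3.7
[0.202, 0.175, 0.467, 0.125, 0.0, 0.364] rows>= 3.2
[0.181, 0.0, 0.53, 0.0, 0.0, 0.0] rows>= 2.2
[-0.17  0.34  0.28  1.52  0.11  1.55 -0.94] 0.37 0.0
[-0.07  0.56  0.38  1.5  -0.12  1.44 -1.31] 0.48 0.0
[-0.05  0.71  0.35  1.59 -0.17  1.21 -1.3 ] 0.71 0.0
[ 0.53823663 -0.08177833  0.35383103] 0.06442445090581043 [-0.26262564  0.22092627  0.12663879  1.61795967  0.27053923  1.47014895
 -0.51687084]
```

Call:
apply_moves(
  rows=[
    [-0.04, 0.02, 0.035, 0.028, 0, 0.09],
    [-0.085, 0.04, 0.07, 0.056, 0, 0.18],
    [-0.13, 0.06, 0.11, 0.085, 0, 0.26],
    [-0.17, 0.08, 0.14, 0.113, 0, 0.34],
    [-0.21, 0.096, 0.174, 0.142, 0.006, 0.421],
  ],
)

```text
clock: 21.92
tcp_pos: [0.5406, -0.1498, 0.3298]
orientation: [2.905, 0.808, -0.483]
contact_force: [-1.0, -0.0, -3.5]
grip_width: 0.0645
gripper_force: 91.2
```

Call:
apply_moves(
  rows=[
    [0.04, 0.035, 0.093, 0.025, 0, 0.073],
    [0.08, 0.07, 0.187, 0.05, 0, 0.146],
    [0.12, 0.105, 0.28, 0.075, 0, 0.22],
    [0.16, 0.14, 0.374, 0.1, 0, 0.29],
    [0.2, 0.175, 0.467, 0.125, 0, 0.364],
  ],
)

```text
clock: 22.55
tcp_pos: [0.5714, -0.1825, 0.2025]
orientation: [-3.087, 0.096, 0.514]
contact_force: [-0.1, -0.8, -4.5]
grip_width: 0.0647
gripper_force: 91.2
```

```bash
cat > tray.py <<'E'
from bench import r
from fit import *
np.set_printoptions(precision=4,suppress=True)
fs=[r.grab_frame(n) for n in("scene","side")]
for t,z in(("leaf_tray",.024),("ring_axis",.022),("leaf_edge",.022)):
    for f in fs:
        d=r.landmark_of(f,t); print(t,[(onz(f,x["point"],z),round(x["conf"],2)) for x in d][:1])
ms=[]
for f in fs:
    d=r.outline_of(f,"leaf")or r.outline_of(f,"leaf_edge"); print([(round(x["conf"],2),x["rect"]) for x in d][:2]);ms.append(d[0]["pixels"] if d else None)
    print("pred tray",proj(f,[.5567,-.182,.024]))
E
python3 tray.py; python3 look.py
```

```text
leaf_tray [(array([ 0.5578, -0.1695,  0.024 ]), 0.6)]
leaf_tray [(array([ 0.5563, -0.1778,  0.024 ]), 0.78)]
ring_axis [(array([ 0.5586, -0.0969,  0.022 ]), 0.95)]
ring_axis [(array([ 0.5563, -0.1011,  0.022 ]), 0.62)]
leaf_edge [(array([ 0.5483, -0.2525,  0.022 ]), 0.56)]
leaf_edge [(array([ 0.5415, -0.2624,  0.022 ]), 0.68)]
[(0.64, [244.4, 231.0, 49.8, 49.6])]
pred tray [267.8803 253.4916]
[(0.72, [304.6, 203.5, 60.7, 43.4])]
pred tray [334.1095 224.378 ]
23.05 [ 0.5718 -0.1819  0.2069] 0.06434674553708593 91.09518930315971 [-0.8468  0.307  -4.2917] [-0.0394 -0.6399  0.0205]
heading 3.0807515678435333 expected centre [ 0.5574 -0.1816  0.2438]
side -0.3 0.991 side -0.2 1.0 side -0.1 1.0 side 0 0.994 side 0.1 0.982 side 0.2 0.96 [319.1, 166.0, 39.5, 24.6] centroid 340.67477203647417 177.1352583586626 exp [337.098  177.3822] 658
scene -0.3 0.0 scene -0.2 0.0 scene -0.1 0.0 scene 0 0.0 scene 0.1 0.0 scene 0.2 0.0 [273.8, 185.8, 32.7, 20.7] centroid 291.3542757417103 197.30715532286212 exp [258.8848 214.2574] 573
```

```bash
cat > tfit.py <<'E'
from bench import r
from fit import *
np.set_printoptions(precision=4,suppress=True)
fs=[r.grab_frame(n) for n in("scene","side")]
ml=[];mb=[]
for f in fs:
    ml.append((r.outline_of(f,"leaf") or r.outline_of(f,"leaf_edge"))[0]["pixels"]); mb.append(r.outline_of(f,"binder")[0]["pixels"])
def parts(v):
    B=[box(-.095,.095,-.17,-.022,0,.018),box(-.095,.095,-.17,.098,0,.004),np.array([[X,Y,Z] for X in(-.095,.095) for Y,Z in((.022,.0),(.098,0),(.03,.02),(.075,.112),(.09,.105))])]
    return [place(b,*v) for b in B],[place(leafpoly(2.094),*v)]
def cost(v,idx):
    B,L=parts(v);c=0
    for i in idx: c-=iou(hullmask(fs[i],L),ml[i])+iou(hullmask(fs[i],B+L),mb[i]|ml[i])
    return c
for idx in((0,1),(0,),(1,)):
    s=differential_evolution(cost,[(.54,.585),(-.12,-.075),(-.15,.03)],args=(idx,),seed=2,popsize=10,maxiter=25)
    print(idx,s.x,s.fun/len(idx)/2,"tray",place(np.array([[0,-.085,.024]]),*s.x)[0])
E
python3 tfit.py
```

```text
(0, 1) [ 0.56   -0.0946 -0.0384] -0.915472418587472 tray [ 0.5567 -0.1796  0.024 ]
(0,) [ 0.5582 -0.0936 -0.0471] -0.9337971574199047 tray [ 0.5542 -0.1785  0.024 ]
(1,) [ 0.5625 -0.0966 -0.055 ] -0.9061194836297789 tray [ 0.5578 -0.1815  0.024 ]
```

Call:
apply_moves(
  rows=[
    [0.05, 0, 0.15, 0, 0, 0],
    [0.1, 0, 0.3, 0, 0, 0],
    [0.15, 0, 0.45, 0, 0, 0],
    [0.2, 0, 0.58, 0, 0, 0],
    [0.216, 0, 0.645, 0, 0, 0],
  ],
)

```text
clock: 24.18
tcp_pos: [0.5697, -0.1816, 0.0342]
orientation: [-3.087, 0.09, 0.514]
contact_force: [-0.3, -0.0, -3.8]
grip_width: 0.0646
gripper_force: 91.1
```

Call:
apply_moves(
  rows=[
    [0, 0, 0, 0, 0, 0],
    [0.013, 0, 0.038, 0, 0, 0],
    [0.02, 0, 0.057, 0, 0, 0],
    [0.026, 0, 0.076, 0, 0, 0],
    [0.026, 0, 0.076, 0, 0, 0],
  ],
)

```text
clock: 24.8
tcp_pos: [0.5704, -0.182, 0.0158]
orientation: [-3.088, 0.09, 0.511]
contact_force: [0.2, 0.0, -4.6]
grip_width: 0.0645
gripper_force: 91.0
```

```bash
python3 look.py
python3 - <<'E'
from bench import r
o=r.get_obs();print(o["joints"],o["contact_force"])
E
```

```text
24.8 [ 0.5704 -0.182   0.0158] 0.06447561176504218 90.98613473586738 [ 0.2366  0.0359 -4.6222] [-0.0335 -0.7416  0.0314]
heading 3.0793787040569605 expected centre [ 0.556  -0.1817  0.0527]
side -0.3 0.983 side -0.2 1.0 side -0.1 1.0 side 0 1.0 side 0.1 0.986 side 0.2 0.976 [325.4, 208.4, 30.9, 20.8] centroid 337.8854166666667 218.60763888888889 exp [334.6899 218.8138] 576
scene -0.3 1.0 scene -0.2 1.0 scene -0.1 1.0 scene 0 1.0 scene 0.1 1.0 scene 0.2 1.0 [258.9, 258.0, 20.1, 11.9] centroid 268.9225352112676 262.056338028169 exp [266.8995 248.7072] 142
[-0.02969957  0.77411892  0.32084328  1.60718088 -0.18355474  1.12145118
 -1.28149673] [ 0.18957036 -1.01208396 -4.27534495]
```

Call:
apply_moves(
  rows=[
    [0.003, 0, 0.009, 0, 0, 0],
    [0.006, 0, 0.018, 0, 0, 0],
    [0.009, 0, 0.027, 0, 0, 0],
    [0.012, 0, 0.036, 0, 0, 0],
    [0.012, 0, 0.036, 0, 0, 0],
  ],
)

```text
clock: 25.62
tcp_pos: [0.5711, -0.1822, 0.0069]
orientation: [-3.088, 0.09, 0.509]
contact_force: [1.9, 0.6, 1.2]
grip_width: 0.0645
gripper_force: 91.5
```

Call:
apply_moves(
  rows=[
    [0.001, 0, 0.004, 0, 0, 0],
    [0.002, 0, 0.006, 0, 0, 0],
    [0.003, 0, 0.008, 0, 0, 0],
    [0.003, 0, 0.008, 0, 0, 0],
  ],
)

```text
clock: 26.12
tcp_pos: [0.5715, -0.1823, 0.005]
orientation: [-3.089, 0.09, 0.508]
contact_force: [2.9, 0.5, 5.7]
grip_width: 0.0644
gripper_force: 91.9
```

```bash
cat > prof.py <<'E'
from bench import r
from fit import *
np.set_printoptions(precision=3,suppress=True)
f=r.grab_frame("wrist"); im=f["pixels"].astype(int)
b=(.5567,-.181,-.055)
pw=lambda x,y,z:place(np.array([[x,y,z]]),*b)[0]
for n,q in dict(lipin=(.062,0,.029),lipout=(.066,0,.029),lipbase=(.066,0,.024),leafend=(.085,0,.024),topend=(.058,0,.056),botend=(.058,0,.024),cL=(.058,-.033,.056),cR=(.058,.033,.056),lipL=(.066,-.041,.029),lipR=(.066,.041,.029)).items(): print(n,proj(f,pw(*q)).round(1).tolist(),end=' ')
for y in(-.02,0,.02):
    c=proj(f,pw(.058,y,.04)); u=int(round(c[0])); print("\ncol",u)
    prev=None
    for v in range(0,480,1):
        m=im[v,u-2:u+3].mean(0).round().astype(int)
        if prev is None or np.abs(m-prev).sum()>24: print(v,m.tolist(),end=' ')
        prev=m
d=r.outline_of(f,"drive_center"); print([(x["conf"],x["rect"]) for x in d])
E
python3 prof.py
```

```text
lipin [315.1, 222.2] lipout [315.0, 212.4] lipbase [315.0, 205.2] leafend [314.6, 154.7] topend [314.7, 281.4] botend [315.2, 224.2] cL [424.6, 281.0] cR [204.9, 281.8] lipL [434.0, 211.9] lipR [196.1, 212.9] 
col 375
0 [166, 114, 62] 111 [117, 80, 50] 112 [89, 69, 56] 115 [96, 90, 84] 116 [106, 101, 96] 117 [117, 113, 106] 124 [103, 98, 93] 125 [92, 86, 80] 140 [110, 102, 91] 152 [131, 121, 110] 153 [143, 132, 119] 158 [129, 120, 108] 159 [114, 106, 96] 211 [129, 121, 109] 212 [115, 106, 96] 217 [125, 116, 105] 218 [177, 167, 152] 219 [209, 198, 184] 225 [184, 173, 159] 226 [153, 143, 130] 227 [143, 133, 121] 236 [126, 114, 95] 237 [105, 92, 53] 238 [103, 87, 35] 292 [131, 111, 33] 317 [166, 141, 44] 318 [191, 166, 46] 328 [198, 178, 110] 329 [192, 180, 158] 330 [189, 183, 177] 419 [178, 172, 168] 420 [141, 135, 131] 421 [79, 74, 72] 422 [50, 46, 46] 
col 315
0 [167, 115, 63] 109 [146, 98, 57] 110 [119, 81, 53] 111 [98, 72, 55] 112 [82, 70, 63] 115 [99, 94, 87] 116 [111, 107, 100] 117 [124, 120, 114] 133 [112, 108, 102] 134 [95, 91, 85] 139 [105, 97, 89] 140 [116, 105, 96] 151 [144,
[... 717 characters left out ...]
 [130, 126, 120] 132 [103, 97, 91] 133 [95, 88, 83] 150 [128, 117, 105] 151 [159, 148, 135] 152 [174, 163, 148] 153 [156, 146, 132] 158 [126, 117, 105] 160 [134, 124, 112] 161 [157, 146, 134] 162 [181, 170, 156] 163 [202, 191, 177] 164 [215, 205, 190] 208 [201, 189, 175] 209 [163, 152, 138] 210 [140, 130, 118] 211 [130, 119, 108] 217 [156, 145, 132] 218 [195, 184, 170] 219 [214, 203, 188] 231 [208, 198, 183] 232 [181, 170, 156] 233 [153, 143, 130] 242 [135, 125, 108] 243 [116, 101, 69] 244 [112, 96, 53] 334 [137, 124, 97] 335 [134, 128, 122] 348 [170, 163, 158] 349 [191, 185, 180] 419 [184, 173, 154] 420 [145, 135, 118] 421 [78, 71, 63] 422 [41, 40, 38] [(0.79, [214.6, 236.6, 203.6, 196.1])]
```

Run:
```python
from bench import r
import numpy as np
np.set_printoptions(precision=3,suppress=True)
F=[];M=[]
for _ in range(6):
    o=r.get_obs();F.append(o["contact_force"]);M.append(o["moment"]);f=r.grab_frame("wrist")
print(np.mean(F,0),np.mean(M,0),o["tcp_pos"],o["clock"])
```

```text
[3.89  0.398 6.034] [-0.212 -0.043  0.031] [ 0.571 -0.182  0.005] 26.475
```

Run:
```python
from bench import r
from h import *
np.set_printoptions(precision=4,suppress=True)
for w in([-.889,2.68,.1455],[-.889,2.680,.146],r.get_obs()["orientation"]):
    M=R.from_rotvec(w).as_matrix(); print(M[:,1],M[:,2],"tilt",np.arccos(-M[2,2]),"yaw of y",np.arctan2(M[1,1],M[0,1]),"heading",np.arctan2(M[1,2],M[0,2]))
f=r.grab_frame("wrist");im=f["pixels"].astype(int)
# lowest-row (first) yellow pixel per column: drive end contour; and bright->label row
Y=(im[...,0]-im[...,2]>30)&(im[...,1]-im[...,2]>25)
for u in range(200,440,12):
    c=np.nonzero(Y[200:340,u])[0]; w=np.nonzero((im[300:360,u,2]>110))[0]
    print(u,c[0]+200 if len(c) else None,w[0]+300 if len(w) else None,end=' | ')
```

```text
[-0.5974  0.8019 -0.002 ] [ 0.2614  0.1924 -0.9459] tilt 0.330553290786612 yaw of y 2.2110488184794534 heading 0.6343686184733084
[-0.5974  0.8019 -0.0017] [ 0.2613  0.1927 -0.9458] tilt 0.33063810788946735 yaw of y 2.211104501488205 heading 0.635399875113759
[-0.0584 -0.9983 -0.0008] [-0.3198  0.0194 -0.9473] tilt 0.3261100173897139 yaw of y -1.629233174956055 heading 3.080883695264792
200 None 300 | 212 None None | 224 265 None | 236 246 337 | 248 243 335 | 260 243 335 | 272 242 334 | 284 242 333 | 296 241 332 | 308 240 332 | 320 239 331 | 332 239 330 | 344 238 330 | 356 238 329 | 368 237 329 | 380 237 328 | 392 237 328 | 404 248 None | 416 283 None | 428 None None |
```

The contact moment puts the touch at the tray's (-x, -y) corner. The wrist contour also shows the drive yawed about +0.055 rad in the grip, so its far corner is riding the lip. I'll lift 10 mm, turn the tool by -0.057 rad and lower again.

```bash
cat > corr.py <<'E'
from plan import *
Z=lambda a:R.from_euler('z',a)
from bench import r
import sys
o=r.get_obs();Q=R.from_rotvec(o["orientation"])
u=lambda a:np.array([np.cos(a),np.sin(a),0])
d=u(np.pi-.063); th=np.pi-.118; h=u(th)
C=np.array([.5565,-.181,0])
t=C-.0258*d+.011*h; print("tcp target xy",t)
T=tool(th,.327)*Z(np.pi)
p=np.array(o["tcp_pos"])
plan([([p[0],p[1],.016],Q),([t[0],t[1],.016],T),([t[0],t[1],.006],T)])
E
python3 corr.py
```

```text
tcp target xy [ 0.57132531 -0.18132934  0.        ]
[-0.014, -0.0, -0.042, 0.0, 0.0, 0.0] rows>= 0.2
[-0.001, -0.004, 0.0, 0.012, -0.001, 0.036] rows>= 0.3
[0.013, 0.0, 0.038, 0.0, 0.0, 0.0] rows>= 0.2
```

Call:
apply_moves(
  rows=[
    [-0.007, 0, -0.021, 0, 0, 0],
    [-0.014, 0, -0.042, 0, 0, 0],
    [-0.014, -0.004, -0.042, 0.006, 0, 0.018],
    [-0.014, -0.004, -0.042, 0.012, 0, 0.036],
    [-0.014, -0.004, -0.042, 0.012, 0, 0.036],
  ],
)

```text
clock: 27.2
tcp_pos: [0.5702, -0.1815, 0.0151]
orientation: [-3.074, 0.184, 0.509]
contact_force: [0.2, -0.4, -4.0]
grip_width: 0.0642
gripper_force: 91.1
```

Call:
apply_moves(
  rows=[
    [0.003, 0, 0.01, 0, 0, 0],
    [0.006, 0, 0.019, 0, 0, 0],
    [0.01, 0, 0.03, 0, 0, 0],
    [0.012, 0, 0.036, 0, 0, 0],
    [0.012, 0, 0.036, 0, 0, 0],
  ],
)

```text
clock: 27.82
tcp_pos: [0.5705, -0.1809, 0.0057]
orientation: [-3.074, 0.182, 0.509]
contact_force: [-0.0, 0.9, -4.0]
grip_width: 0.0647
gripper_force: 90.9
```

```bash
cat > mean.py <<'E'
from bench import r
import numpy as np
np.set_printoptions(precision=3,suppress=True)
F=[];M=[];P=[]
for _ in range(4):
    o=r.get_obs();F.append(o["contact_force"]);M.append(o["moment"]);P.append(o["tcp_pos"]);f=r.grab_frame("wrist")
F,M,P=[np.mean(x,0) for x in(F,M,P)]
print(F,M,P,o["clock"])
im=f["pixels"].astype(int)
Y=(im[...,0]-im[...,2]>30)&(im[...,1]-im[...,2]>25)
print([(u,int(np.argmax(Y[200:340,u]))+200) for u in range(236,400,26)],"lip dark start",[(u,int(np.argmin(im[195:216,u,0]))+195, int(np.argmax(np.diff(im[205:235,u,0])))+205) for u in(240,270,300,330,360,390)])
dF=F-[0,0,-4.3];dM=M-[-.035,-.70,.03]
if dF[2]>2: print("contact x",P[0]+.125-(dM[1]+.35*dF[0])/dF[2],"y",P[1]+(dM[0]-.35*dF[1])/dF[2])
E
python3 mean.py
```

```text
[-0.309  1.371 -3.96 ] [ 0.132 -0.712 -0.168] [ 0.571 -0.181  0.006] 27.975
[(236, 245), (262, 241), (288, 240), (314, 239), (340, 238), (366, 237), (392, 236)] lip dark start [(240, 213, 217), (270, 214, 216), (300, 213, 214), (330, 209, 213), (360, 207, 212), (390, 206, 211)]
```

Call:
apply_moves(
  rows=[
    [0.001, 0, 0.004, 0, 0, 0],
    [0.002, 0, 0.007, 0, 0, 0],
    [0.003, 0, 0.009, 0, 0, 0],
    [0.003, 0, 0.009, 0, 0, 0],
  ],
)

```text
clock: 28.52
tcp_pos: [0.5709, -0.181, 0.0037]
orientation: [-3.075, 0.182, 0.508]
contact_force: [0.4, 3.2, -1.9]
grip_width: 0.0643
gripper_force: 91.1
```

```bash
python3 mean.py
```

```text
[ 0.742  2.046 -2.153] [ 0.343 -0.585 -0.276] [ 0.571 -0.181  0.004] 28.675
[(236, 245), (262, 242), (288, 240), (314, 239), (340, 238), (366, 237), (392, 237)] lip dark start [(240, 215, 221), (270, 215, 205), (300, 215, 218), (330, 213, 217), (360, 214, 215), (390, 211, 214)]
contact x 0.5211862167947507 y -0.338585443625639
```

Call:
apply_moves(
  rows=[
    [-0.002, -0.004, -0.006, 0.002, 0, 0.005],
    [-0.002, -0.008, -0.006, 0.003, 0, 0.0095],
    [0, -0.008, 0, 0.003, 0, 0.0095],
    [0.001, -0.008, 0.004, 0.003, 0, 0.0095],
    [0.001, -0.008, 0.004, 0.003, 0, 0.0095],
  ],
)

```text
clock: 29.35
tcp_pos: [0.571, -0.1794, 0.0035]
orientation: [-3.071, 0.206, 0.507]
contact_force: [-0.8, 0.2, 5.2]
grip_width: 0.0649
gripper_force: 92.0
```

```bash
python3 mean.py
```

```text
[-0.603  0.005  5.484] [ 0.252  0.097 -0.016] [ 0.571 -0.179  0.004] 29.5
[(236, 245), (262, 242), (288, 241), (314, 239), (340, 238), (366, 237), (392, 237)] lip dark start [(240, 215, 222), (270, 215, 221), (300, 214, 219), (330, 212, 217), (360, 214, 215), (390, 210, 213)]
contact x 0.636166904577222 y -0.15031915628713552
```

Call:
apply_moves(
  rows=[
    [0, 0, 0, 0, 0, 0],
    [0, 0, 0, 0, 0, 0],
    [0, 0, 0, 0, 0, 0],
    [0, 0, 0, 0, 0, 0],
    [0, 0, 0, 0, 0, 0],
  ],
  claw=1,
  newtons=20,
)

```text
clock: 30.18
tcp_pos: [0.5708, -0.1791, 0.0025]
orientation: [-3.071, 0.206, 0.508]
contact_force: [-0.4, -0.6, -0.2]
grip_width: 0.0849
gripper_force: 0.0
```

```bash
python3 mean.py; python3 prof.py | tail -1; python3 -c "
from bench import r
print(r.get_obs()['grip_width'])"
```

```text
[-0.201 -0.433 -0.306] [-0.047 -0.331 -0.002] [ 0.571 -0.179  0.002] 30.325
[(236, 245), (262, 242), (288, 241), (314, 239), (340, 238), (366, 237), (392, 236)] lip dark start [(240, 197, 223), (270, 215, 222), (300, 215, 220), (330, 213, 221), (360, 213, 216), (390, 212, 215)]
contact x 0.6211238147665834 y -0.14425996394662982
0 [166, 113, 63] 111 [138, 93, 57] 112 [115, 77, 47] 119 [98, 92, 86] 120 [111, 105, 100] 121 [122, 118, 112] 134 [128, 124, 118] 135 [106, 101, 96] 136 [92, 86, 81] 144 [112, 103, 92] 156 [135, 125, 113] 162 [133, 123, 112] 163 [119, 110, 100] 165 [129, 120, 109] 166 [153, 143, 130] 167 [178, 167, 153] 168 [199, 189, 175] 169 [210, 200, 186] 176 [196, 186, 172] 177 [159, 150, 137] 178 [141, 132, 120] 188 [156, 147, 133] 189 [168, 158, 145] 213 [202, 191, 176] 214 [170, 159, 146] 215 [144, 134, 121] 216 [130, 121, 109] 217 [119, 110, 100] 223 [130, 121, 110] 224 [143, 134, 122] 242 [126, 114, 93] 243 [108, 93, 58] 327 [159, 137, 50] 328 [184, 160, 51] 336 [197, 177, 130] 337 [189, 179, 167] 419 [187, 166, 84] 420 [147, 129, 66] 421 [80, 70, 51] 422 [46, 44, 44] [(0.61, [213.0, 234.5, 204.7, 195.4])]
0.0858001569645974
```

Call:
apply_moves(
  rows=[
    [0, 0, -0.06, 0, 0, 0],
    [0, 0, -0.16, 0, 0, 0],
    [0, 0, -0.32, 0, 0, 0],
    [0, 0, -0.52, 0, 0, 0],
    [0, 0, -0.6, 0, 0, 0],
  ],
)

```text
clock: 31.1
tcp_pos: [0.6213, -0.1864, 0.1489]
orientation: [-3.074, 0.206, 0.499]
contact_force: [-0.0, -0.5, 0.2]
grip_width: 0.0859
gripper_force: 0.0
```

```bash
cat > check.py <<'E'
from bench import r
from fit import *
np.set_printoptions(precision=4,suppress=True)
print(r.get_obs()["clock"],r.get_obs()["tcp_pos"])
fw=r.grab_frame("wrist")
for t in("leaf","drive_center"):
    d=r.outline_of(fw,t); print(t,[(round(x["conf"],2),x["rect"]) for x in d][:3])
    if not d: continue
    m=d[0]["pixels"]
    if t=="leaf": leaf=m
    else: drv=m
def fit(cost,b,n): s=differential_evolution(cost,b,seed=1,popsize=10,maxiter=30); print(n,s.x,s.fun); return s.x
L=lambda v:[place(box(-.085,.085,-.16,-.012,.020,.024),*v)]
l=fit(lambda v:-iou(hullmask(fw,L(v)),leaf|drv),[(.54,.58),(-.12,-.07),(-.15,.03)],"binder from leaf")
B=lambda v:[place(box(-.058,.058,-.033,.033,.028,.052),*v),place(box(-.054,.054,-.029,.029,.024,.056),*v)]
c=fit(lambda v:-iou(hullmask(fw,B(v)),drv),[(.53,.58),(-.21,-.15),(-.2,.1)],"drive")
print("drive in tray",place(np.array([[c[0]-l[0],c[1]-l[1],0]]),0,0,-l[2])[0]+[0,.085,0],c[2]-l[2])
lm=r.landmark_of(fw,"leaf_tray");print("tray lm",[(onz(fw,x["point"],.024),x["conf"]) for x in lm])
lm=r.landmark_of(fw,"drive_center");print("drive lm",[(onz(fw,x["point"],.040),x["conf"]) for x in lm])
im=fw["pixels"].astype(int)
p=lambda x,y,z:proj(fw,place(np.array([[x,y-.085,z]]),*l)[0])
for n,A,Bq in(("+x",(.050,0,.024),(.09,0,.024)),("+x at y-.025",(.05,-.025,.024),(.09,-.025,.024)),("+y corner",(.053,.028,.024),(.053,.05,.024)),("-y corner",(.053,-.028,.024),(.053,-.05,.024)),("-x",(-.03,.0,.056),(-.09,0,.024))):
    print(n,end=': ');a,b=np.array(A),np.array(Bq);k=int(np.linalg.norm(b-a)*1000)*2
    print([(round(float(np.linalg.norm((b-a)*t/k))*1000,1),im[int(round(q[1])),int(round(q[0]))].tolist()) for t in range(0,k+1,2) for q in[p(*(a+(b-a)*t/k))] if 0<=q[0]<639 and 0<=q[1]<479][:24])
E
python3 check.py
```

```text
31.1 [ 0.6213 -0.1864  0.1489]
leaf [(0.83, [215.1, 138.9, 200.9, 180.2])]
drive_center [(0.58, [269.7, 182.2, 95.1, 137.7]), (0.56, [201.1, 372.1, 107.7, 54.0]), (0.25, [606.0, 278.8, 33.8, 79.3])]
binder from leaf [ 0.559  -0.0935 -0.0669] -0.9585637056149404
drive [ 0.5528 -0.18   -0.0723] -0.9625102543068088
drive in tray [-0.0004 -0.0017  0.    ] -0.005373752359938311
tray lm []
drive lm [(array([ 0.3751, -0.0852,  0.04  ]), 0.97), (array([ 0.5561, -0.1782,  0.04  ]), 0.82)]
+x: [(0.0, [121, 103, 57]), (1.0, [122, 104, 59]), (2.1, [121, 104, 60]), (3.1, [120, 103, 60]), (4.1, [117, 100, 54]), (5.1, [122, 107, 69]), (6.2, [142, 130, 112]), (7.2, [152, 142, 130]), (8.2, [155, 144, 130]), (9.2, [152, 143, 128]), (10.3, [150, 139, 126]), (11.3, [158, 147, 135]), (12.3, [187, 175, 162]), (13.3, [215, 204, 189]), (14.4, [199, 187, 172]), (15.4, [158, 148, 134]), (16.4, [138, 128, 116]), (17.4, [150, 141, 128]), (18.5, [168, 156, 145]), (19.5, [213, 203, 188]), (20.5, [216, 205, 191]), (21.5, [215, 205, 191]), (22.6, [215, 204, 190]), (23.6, [215, 204, 188])]
+x at y-.025: [(0.0, [119,
[... 1609 characters left out ...]
 128]), (19.0, [154, 144, 130]), (20.0, [153, 142, 129]), (21.0, [153, 143, 129]), (22.0, [152, 142, 128])]
-x: [(0.0, [201, 194, 189]), (1.0, [200, 192, 187]), (2.0, [200, 192, 187]), (3.0, [200, 192, 187]), (4.1, [202, 194, 189]), (5.1, [202, 194, 189]), (6.1, [203, 195, 190]), (7.1, [203, 195, 190]), (8.1, [203, 195, 190]), (9.1, [202, 194, 189]), (10.1, [202, 194, 189]), (11.2, [202, 195, 191]), (12.2, [202, 195, 191]), (13.2, [202, 195, 191]), (14.2, [203, 195, 191]), (15.2, [203, 195, 191]), (16.2, [201, 189, 170]), (17.3, [201, 189, 170]), (18.3, [201, 189, 170]), (19.3, [201, 181, 112]), (20.3, [201, 181, 112]), (21.3, [203, 182, 115]), (22.3, [204, 179, 66]), (23.3, [204, 179, 66])]
```

The drive sits inside the tray: 0.4 and 1.7 mm off centre, 0.005 rad out of line, 2 mm or more from every lip. The gripper is clear, so I'm handing in.

```bash
python3 -c "
from bench import r
print(r.hand_in())"
```

```text
the job is handed in; nothing more can be done
None
```

I turned the leaf over so it lies flat with the tray up, laid the drive inside the tray about 2 mm off centre, and handed the job in at about 31 s; I did not re-check the other loose things before handing in.

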